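Eject a temperature logger from its charging cradle and pack it

ROBOT

A 6-joint arm with a two-finger parallel gripper is mounted at the origin on a cart in front of the work surface, level with it; the furniture and walls round the work are solid. World frame = base frame: x ahead of the robot, y to its left, z up, the work surface at z = 0. Lengths are in m, angles in rad, forces in N, time in s.
With the tool pointing down it reaches from about 0.375 to 0.975 m from the base axis. Payload 3.8 kg.
Tool frame: the origin (TCP) lies midway between the tips of the shut fingers; the grasp point (between the pads) lies 19 mm behind it; z points along the fingers, y is the direction in which the jaws open and shut (so a half turn about z gives the same grasp; the last joint's range is limited). The gripper opens to 85 mm and grips with 20 to 120 N. Pads are 22 mm wide; open, the fingers measure 114 mm over their backs; the gripper's body (76 mm by 85 mm) begins 54 mm behind the grasp point. The pads swing forward as they close: fully open they stand 13 mm farther back than shut.
Start: joints at [1.243, 0.264, 1.604, -0, 1.274, -0.037], TCP at [0.194, 0.647, 0.231] pointing down, gripper open.
Joint ranges: [-2.63, 2.63], [-0.94, 2.18], [0.31, 2.57], [-1.31, 4.45], [0, 2.66], [-2.55, 2.55]. Speed limits (rad/s): [2.57, 2.57, 3.14, 3.14, 3.14, 3.14].

INTERFACE

Orientations are given as a unit quaternion [x, y, z, w].
In Python, from station import env gives the robot as it stands.
- The arm moves only by the tool servo_tool, never from a script. Its argument "motion" is a list of rows, each a list of 2 entries, a list of its own where there are three numbers: the shift along the tool's x, y, z in units of 250 mm (1.0 is 250 mm), then the turn, a rotation vector about the tool's x, y, z in units of pi rad (1.0 is pi rad). A call has 1 to 12 rows; each row shifts and turns the commanded pose from where the row before left it, along the tool's axes as they then stand; what a row does not reach is not made up. A row lasts 1/12 s, in which the tool goes at most 41.7 mm and 7.16 degrees, less where a joint would pass 70% of its speed; a pose out of reach is approached as far as the arm can. A call with a number of a shift or a turn outside -1 to 1 is refused whole. A call with a gripper value outside its range is refused whole. "jaw" is the gripper command: -1 is shut, 1 is fully open, values between are in proportion, set as the call begins (left out, the last holds). The fingers move at their own pace and stop on an object; the grip force is fixed at half the most. Time passes only in rows, so rows that do not move let the fingers close. It gives the time, the measured TCP pose, the force and the opening at its end, in the units of the state.
- env.get_obs(): the state, without advancing time (a new reading comes with each control period).
- env.snapshot(name): name is "side" or "top"; returns (picture, depth): 420x560x3 uint8, blue, green, red; 420x560 float32, m along the optical axis (not along the pixel's ray), 0 where there is no reading.
- env.camera_model(name): a dict with "fx", "fy", "cx", "cy" (pixels), "xyz" and "orientation" of the camera in the world. Camera axes: x right, y down, z forward; pixel columns grow to the right and rows downward; lengths in m; the calibration is good to about 2 mm. A picture is of the moment at which its call begins. camera_model takes no time and is no camera call.
- env.job_done(): hands the job in, once; it reports no verdict.
The state is a dict: "t": time; "joint_pos": joint angles; "qd": joint speeds; "joint_efforts": joint torques, N m; "ee_pos": TCP position; "orientation": TCP orientation; "force": force on the tool from outside, world axes, zero at the start; "torque": the same for the moment, N m; "opening": finger opening in m.
Only numpy, scipy, OpenCV 4.12 (cv2) and the standard library are available. Lean on these libraries where they do the work, as an engineer would, in place of code of your own. Each camera call takes 0.05 s, during which the arm holds its last target.

TASK

The temperature logger in the charging cradle is charged and must go with the samples. Press the cradle's round ejector plunger all the way down to its solid stop, feeling for it and without forcing it, until the latch under the logger lets go and the logger springs up by itself; then lift it out along the slope of its bay and stand it upright on the floor of one of the two empty compartments of the small open carrier. Do not wrench at the latched logger, and leave the short logger already in the carrier and the other things on the bench as they are.

Things in the scene. Friction and masses are not known exactly. Their poses are not given: they have to be found in the camera images.
- cradle: Charging cradle, fixed, on the left or right of the bench: white wedge 76 deep x 138 wide, about 51 high in front, 87 at the back. Origin at the centre of its underside; x to its back, y to its left, z up. Its grey deck slopes 25 degrees down to the front; the plunger (y = -35) and the logger's bay (y = +31) are side by side on the deck and both move along its normal.
- bay_mouth (a point): Centre of the bay's round mouth (33 dia) at deck level. Its z axis is the deck axis: the outward normal of the deck, leaning 25 degrees to the front, (-0.423, 0, 0.906) in the cradle's frame. x points up the slope, y towards the cradle's left; the plunger's axis is at y = -66, parallel to the deck axis.
- plunger_top (a point): Centre of the top of the ejector plunger's head: flat black mushroom, 28 dia x 10, on a 12 mm steel stem; moves with the head. z axis = deck axis, outward; press along -z. At rest it stands 38 above the deck, at the stop still 15 or more.
- plunger: The ejector plunger. Its spring gives 1 N, rising 0.1 N per mm. After 5 to 19 mm (hidden setting, differs each time) it meets the latch works: the force steps up by about 3 N. That is NOT the stop: 4 mm more, at 5 to 7 N in all, lead to the solid stop, about 9 to 23 mm from rest. The latch lets go only in the last mm or so. Over 40 N bends it. It springs back when let go. Origin: on its axis at deck level, at rest.
- logger_center (a point): Centre (half-way along) of the logger to be packed, a white and grey round stick 98 long; z axis along it, to the head. Lower 54: shaft of 30 dia with foot flange, neck, two steel rings; upper 44: white head of 34 dia. The middle of the head is 27 from this centre along +z. Latched, only the head stands out of the deck; this centre is then 4 below the bay's mouth on the deck axis.
- logger: The logger itself, about 110 g; origin at the centre of its foot, z to its head. A hidden bolt near its foot holds it down. Once the latch lets go it springs up 16 to 17 along the deck axis and rests there, loosely guided (1 to 1.5 play) and leaning with the bay; drawn a further 37 along the deck axis it is clear.
- carrier: Small open carrier, fixed, on the other side of the bench than the cradle: white plastic box 50 (x) x 138 (y) x 38 high, walls and floor 4 thick, divided along y into three compartments of about 42 x 41. Origin at the centre of its underside, z up. The +y end one holds the short logger; the middle and the -y end ones are empty.
- end_space (a point): Centre of the floor of the empty compartment at the carrier's -y end (45 from the carrier's centre, 4 above its underside).
- middle_space (a point): Centre of the floor of the empty middle compartment of the carrier, 4 above the carrier's underside. Fixed bench machines up to 125 high stand behind and between carrier and cradle (from about x = 0.43 m): carry the logger over them.
- short_logger_center (a point): Centre (half-way up) of the short logger already packed: same make, 72 long, head 34 dia x 18, upright in the carrier's +y end compartment, its top 76 above the bench. Leave it.
- marker: Bystander, loose: felt marker lying down, 136 x 11 x 13; origin at the centre of its underside.
- beaker: Bystander, loose: empty glass beaker, 52 dia x 68 high; origin at the centre of its underside.
- vial: Bystander, loose: small brown dropper vial, 16 dia x 45 high; origin at the centre of its underside.
- petri: Bystander, loose: petri dish, 62 dia x 14 high; origin at the centre of its underside.
- tape: Bystander, loose: roll of label tape lying flat, 52 dia x 19 high; origin at the centre of its underside.
- bottle_left: Bystander, loose: small white plastic reagent bottle, 40 dia x 82 high, at the far left; origin at the centre of its underside.
- bottle_right: Bystander, loose: small white plastic reagent bottle, 40 dia x 82 high, at the far right; origin at the centre of its underside.

How it is judged:
By the outcome, as a careful person would: the job done as asked, in the order asked, and still so for the second after the job is handed in, with the robot touching nothing.
It also fails if it takes over 58 s, if anything falls off the work surface, if the arm or the gripper's body presses on something with over 40 N, if the wrist force passes 120 N, or if a joint passes its speed limit or range.

## Working session

There is one attempt and no reset: what is moved stays moved. The work goes in short steps, Python scripts to look and compute and a tool call to move; the robot and the scene stay as the last step left them, time stands still between calls to the robot, and variables do not carry over. Pictures are saved under pics/ and viewed, and the job is handed in when it is done.

Besides the shell and the picture viewer there is one more tool, called after "Request:" by a JSON object that holds its "api" and its "payload", one argument or row to a line. servo_tool: Moves the arm, as the interface text tells. Its arguments: {"type":"object","properties":{"motion":{"type":"array"},"jaw":{"type":"number"}},"required":["motion"]}

```bash
ls; mkdir -p pics
python3 - <<'E'
from station import env
import cv2,numpy as np
o=env.get_obs();print(o)
for n in("side","top"):
    im,d=env.snapshot(n);cv2.imwrite(f"pics/{n}0.png",im);np.savez(f"{n}0.npz",im=im,d=d);print(n,env.camera_model(n),d.min(),d.max())
E
```

```text
pics
{'t': 0.0, 'joint_pos': array([ 1.24308462e+00,  2.64763782e-01,  1.60539468e+00, -1.65776997e-05,
        1.27370407e+00, -3.68800458e-02]), 'qd': array([-0.00027355,  0.00083045,  0.00153682,  0.00014236,  0.00098746,
       -0.00092445]), 'joint_efforts': array([ 2.09431499e-03, -5.15112233e+01, -3.67317581e+01,  9.82926440e-05,
        1.29420016e-02,  1.05218166e-05]), 'ee_pos': array([0.19331031, 0.64595128, 0.22994371]), 'orientation': array([ 1.44901381e-01,  9.89445452e-01, -1.11756911e-03, -1.97958933e-04]), 'force': array([ 0.98559878, -0.13629343, -0.30333673]), 'torque': array([-0.00861227, -0.033023  , -0.01337783]), 'opening': 0.08543506929720113}
side {'fx': 470.29191695113155, 'fy': 470.29191695113155, 'cx': 280.79530354353716, 'cy': 209.20935332215538, 'xyz': array([-0.14672426,  1.01480503,  0.63815981]), 'orientation': array([-0.19572191,  0.82318183, -0.51489249,  0.13766021])} 0.0 3.8334205
top {'fx': 494.0742755567772, 'fy': 494.0742755567772, 'cx': 278.00817089824886, 'cy': 203.2224410065517, 'xyz': array([0.2942301 , 0.01974081, 1.67692996]), 'orientation': array([-0.69973602,  0.71376425, -0.02490359,  0.01702666])} 0.0 2.6163204
```

View pics/side0.png

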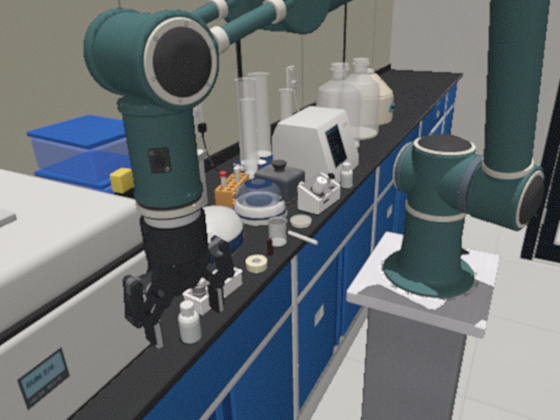

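View pics/top0.png

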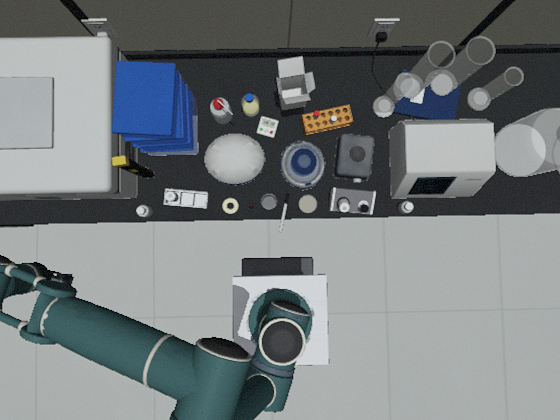

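```bash
cat > h.py <<'E'
import numpy as np,cv2
from scipy.spatial.transform import Rotation as R
from station import env
def ray(n,u,v):
    c=env.camera_model(n);d=np.array([(u-c['cx'])/c['fx'],(v-c['cy'])/c['fy'],1.])
    return np.array(c['xyz']),R.from_quat(c['orientation']).as_matrix()@d
def plane(n,u,v,z):
    o,d=ray(n,u,v);return o+d*(z-o[2])/d[2]
def proj(n,p):
    c=env.camera_model(n);q=R.from_quat(c['orientation']).as_matrix().T@(np.array(p)-c['xyz'])
    return np.array([c['fx']*q[0]/q[2]+c['cx'],c['fy']*q[1]/q[2]+c['cy']])
def pts(n,d):
    c=env.camera_model(n);v,u=np.mgrid[:420,:560]
    P=np.stack([(u-c['cx'])/c['fx']*d,(v-c['cy'])/c['fy']*d,d],-1)
    return P@R.from_quat(c['orientation']).as_matrix().T+c['xyz']
def tri(u1,u2):
    o1,d1=ray("side",*u1);o2,d2=ray("top",*u2);d1/=np.linalg.norm(d1);d2/=np.linalg.norm(d2)
    s=np.linalg.lstsq(np.stack([d1,-d2],1),o2-o1,rcond=None)[0]
    a=o1+s[0]*d1;b=o2+s[1]*d2;return (a+b)/2,np.linalg.norm(a-b)
def crop(im,x0,y0,x1,y1,k,f):
    cv2.imwrite(f,cv2.resize(im[y0:y1,x0:x1],None,fx=k,fy=k,interpolation=cv2.INTER_CUBIC))
E
python3 - <<'E'
from h import *
s=np.load("side0.npz");t=np.load("top0.npz")
crop(t['im'],320,180,420,220,8,"pics/c1.png");crop(t['im'],130,180,230,220,8,"pics/c2.png")
crop(s['im'],280,150,360,220,8,"pics/c3.png");crop(s['im'],160,240,260,310,8,"pics/c4.png")
P=pts("top",t['d'])
print("cradle z map top (mm)");
for v in range(186,216,2): print(v,(P[v,328:380:2,2]*1000).round().astype(int))
for uv in [(330,190),(375,190),(330,212),(375,212),(165,190),(207,190)]:print(uv,P[uv[1],uv[0]].round(4))
E
```

```text
cradle z map top (mm)
186 [  2   1  12  -4   2 -11  -1  -4   0  -1   0   5   2   2  -1   1   6   2
   0   2   9   3  -2   3  -4   0]
188 [ 3  6  1 89 81 86 77 11  1 -4  2  6 -1  5 -2  3  5  3  4 -7 -3 -3  3  4
  1 -3]
190 [ 3  1 45 87 82 85 82 87 81 79 85 89 87 84 87 79 83 70  1  2 -1  4  4  3
 -4  3]
192 [-3  1 49 80 79 77 81 76 75 80 81 72 78 77 82 80 75 79 79 77 83 87 86 79
  9 -5]
194 [-1  5 53 73 74 72 70 77 76 74 80 76 77 73 79 80 83 81 73 80 80 76 83 86
  2  5]
196 [   2    1   55   74   69   76   69   69   73   75   71   68   70   76
   69   79   76   78   80   70 1677   79   76   79    2    2]
198 [ 4  8 63 68 67 70 70 72 69 78 63 70 67 73 70 73 70 73 69 67 67 80 77 75
  0  1]
200 [ 0 10 67 73 77 67 69 83 80 82 72 68 64 66 73 67 72 69 74 69 70 75 71 74
  4  4]
202 [  2  10  74  67  69  61  79 103  97  96  83  60  66  67  71  74  66  73
  68  74  63  69  66  72   6   0]
204 [ -3  21  60  62  64  61  96 108 104 108 104  56  66  67  61  59  74  64
  71  70  60  62  70   0   4  -5]
206 [  2  30  60  51  57  60 100 106 107  99 105  54  60  62  58  56  63  98
 104 104  95  59  60   4  -6   0]
208 [ -1  27  54  49  52  50 105 101 107 110 102  56  60  61  57  62  59 100
  95 100  97  63  58   0   6  -1]
210 [ -1  30  51  52  60  48  97 105  98 105 105  54  53  52  51  53  57 106
  91  97  87  62  52   4   6   7]
212 [ 3  1  3 -4  4 -2  1  1 95 27 37 41 48 49 53 51 48 53 93 91 58 51 57  6
  1  8]
214 [-2  4  3 -4  4 -2 -2 -1  5 -2 -4  1  1  5  3  6  0  3  5  9 17 51 57  1
 -1 -1]
(330, 190) [ 0.4352 -0.178   0.0013]
(375, 190) [ 4.323e-01 -3.318e-01  4.000e-04]
(330, 212) [ 0.3602 -0.176   0.001 ]
(375, 212) [ 0.3574 -0.3303 -0.0041]
(165, 190) [0.4456 0.3818 0.0059]
(207, 190) [0.4428 0.2397 0.0067]
```

View pics/c1.png

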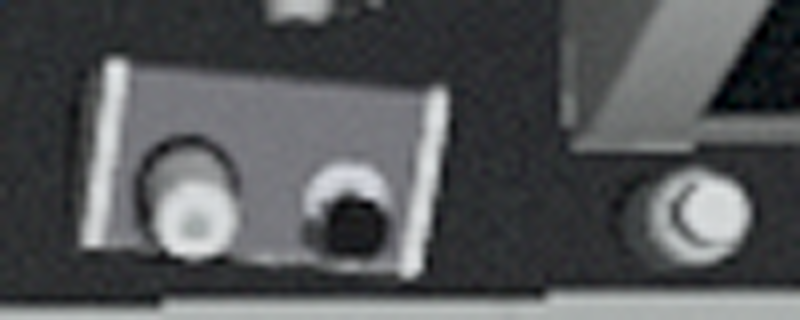

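View pics/c2.png

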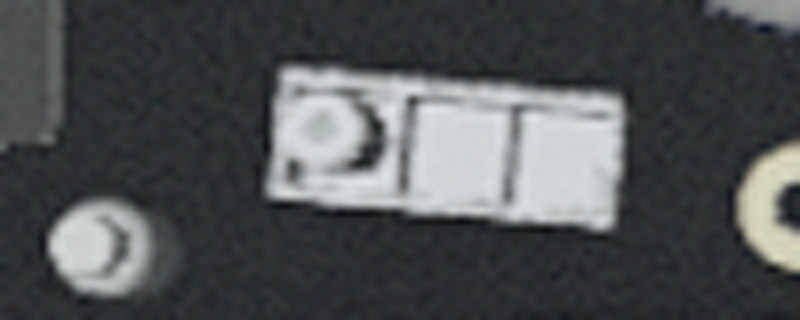

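View pics/c3.png

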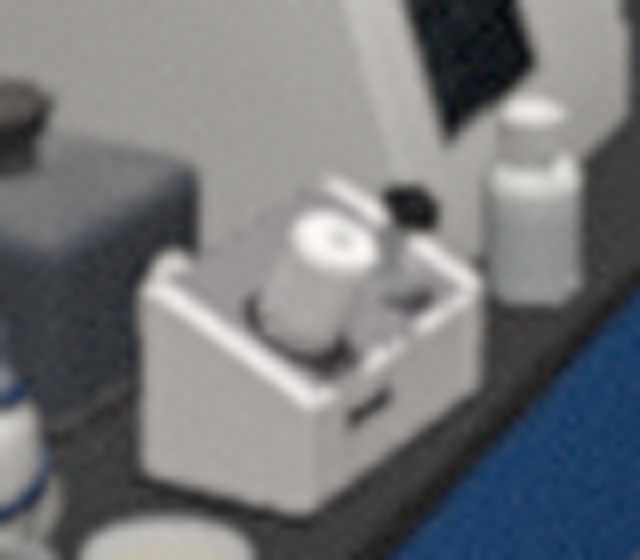

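View pics/c4.png

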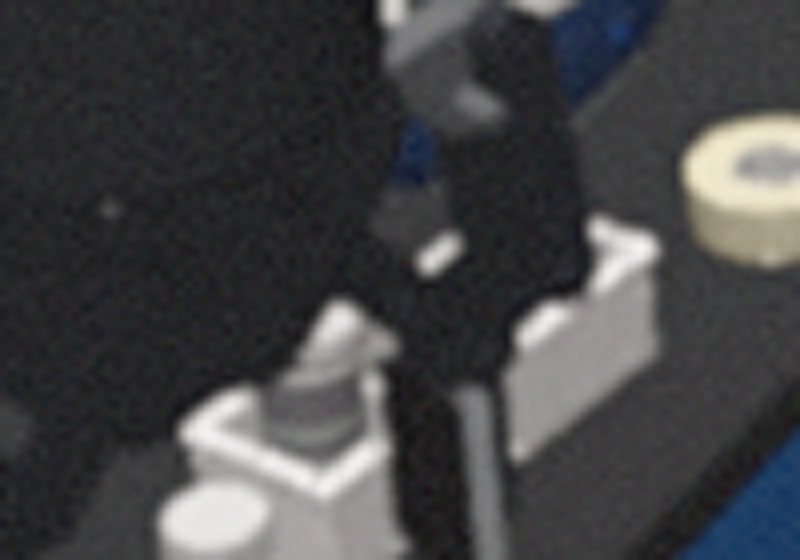

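Run:
```python
from h import *
f=lambda x0,y0,u,v:((u+.5)/8-.5+x0,(v+.5)/8-.5+y0)
T1=lambda u,v:f(320,180,u,v)
T2=lambda u,v:f(130,180,u,v)
S3=lambda u,v:f(280,150,u,v)
print("logger top",tri(S3(335,241),T1(195,222)))
print("plunger top",tri(S3(410,202),T1(355,224)))
c={'BL':(T1(108,60),.087),'BR':(T1(448,88),.087),'FL':(T1(82,247),.051),'FR':(T1(420,276),.051)}
q={k:plane("top",*uv,z)for k,(uv,z)in c.items()}
for k in q:print(k,q[k].round(4))
print("centre",np.mean(list(q.values()),0),"sizes",np.linalg.norm(q['BL']-q['BR']),np.linalg.norm(q['FL']-q['FR']),np.linalg.norm((q['BL']-q['FL'])[:2]),np.linalg.norm((q['BR']-q['FR'])[:2]))
y=np.mean(list(q.values()),0)
for a,b in(('BR','BL'),('FR','FL')):
    d=q[b]-q[a];print("yaw",np.degrees(np.arctan2(-d[0],d[1])))
# side corners bottom front-left: S3(310,512), front-left top
for n,uv,z in(('FLbot',(308,513),0),('FLtop',(315,400),.051),('FRtop',(482,283),.051),('BLtop',(145,285),.087),('BLbot',(143,470),0)):
    print('side',n,plane("side",*S3(*uv),z).round(4))
q={k:plane("top",*T2(*uv),.038)for k,uv in{'BL':(277,63),'BR':(627,93),'FL':(265,198),'FR':(614,232)}.items()}
for k in q:print(k,q[k].round(4))
print("carrier centre",np.mean(list(q.values()),0))
for a,b in(('BR','BL'),('FR','FL')):
    d=q[b]-q[a];print("yaw",np.degrees(np.arctan2(-d[0],d[1])),np.linalg.norm(d))
print("short top",plane("top",*T2(322,125),.076))
```

```text
logger top (array([ 0.37063545, -0.20940677,  0.100024  ]), np.float64(0.0003936811870643741))
plunger top (array([ 0.36794618, -0.27528676,  0.09261911]), np.float64(0.0017270436309245797))
BL [ 0.4373 -0.178   0.087 ]
BR [ 0.4233 -0.3154  0.087 ]
FL [ 0.3634 -0.1697  0.051 ]
FR [ 0.3487 -0.3089  0.051 ]
centre [ 0.3931945  -0.24298452  0.069     ] sizes 0.13806318832404738 0.13998553263354938 0.07436523774789609 0.07488696998802634
yaw -5.821788585827608
yaw -6.033496414861373
side FLbot [ 0.3672 -0.1778 -0.    ]
side FLtop [ 0.3622 -0.1718  0.051 ]
side FRtop [ 0.3466 -0.3036  0.051 ]
side BLtop [ 0.4313 -0.1689  0.087 ]
side BLbot [ 0.4413 -0.1859  0.    ]
BL [0.4513 0.3774 0.038 ]
BR [0.436  0.2325 0.038 ]
FL [0.3952 0.3828 0.038 ]
FR [0.3783 0.2386 0.038 ]
carrier centre [0.41517669 0.30781465 0.038     ]
yaw -6.023132363722686 0.14573456986514677
yaw -6.700058855220866 0.14518753654790298
short top [0.42205054 0.35111609 0.076     ]
```

Run:
```python
from h import *
t=np.load("top0.npz");s=np.load("side0.npz")
C=np.array([.394,-.243]);th=np.radians(-6);A=np.array([[np.cos(th),np.sin(th)],[-np.sin(th),np.cos(th)]])
for n,D in(("top",t),("side",s)):
    P=pts(n,D['d'].astype(float)).reshape(-1,3);L=(P[:,:2]-C)@A.T;z=P[:,2]
    m=(abs(L[:,0])<.036)&(abs(L[:,1])<.062)&(np.hypot(L[:,1]-.031,0)>.024)&(abs(L[:,1]+.035)>.022)&(z>.035)&(z<.1)
    X=np.c_[L[m],np.ones(m.sum())];
    for _ in range(4):
        k=np.linalg.lstsq(X,z[m],rcond=None)[0];r=z[m]-X@k
        g=abs(r)<2.5*np.median(abs(r))*1.48; idx=np.where(m)[0][g];m=np.zeros_like(m);m[idx]=True;X=X[g]
    print(n,m.sum(),k)
    for b in((.36,.42,-.16,-.15),(.36,.44,-.36,-.345)):
        q=(P[:,0]>b[0])&(P[:,0]<b[1])&(P[:,1]>b[2])&(P[:,1]<b[3])&(abs(z)<.03);print(" bench",q.sum(),z[q].mean())
    for nm,c0 in(("logger",(.372,-.2092)),("plunger",(.368,-.2755))):
        q=(np.hypot(P[:,0]-c0[0],P[:,1]-c0[1])<.010)&(z>.08)
        # tilt-correct
        print(" ",nm,q.sum(),P[q].mean(0),np.median(z[q]))
```

```text
top 211 [ 0.4600157  -0.00432906  0.06747193]
 bench 53 0.0015137082931203575
 bench 99 0.0018470909184082605
  logger 31 [ 0.37214003 -0.20870217  0.10498468] 0.10592981576929716
  plunger 33 [ 0.36858596 -0.27532699  0.09849237] 0.09785921521953744
side 85 [ 0.46678176 -0.00131014  0.06364415]
 bench 22 -0.0013654834616540995
 bench 2 -0.0021627929078839037
  logger 24 [ 0.37193308 -0.20824335  0.10058575] 0.10044833927401509
  plunger 23 [ 0.36773279 -0.27393876  0.09237735] 0.09356901558553532
```

```bash
cat >> h.py <<'E'
th=np.radians(-6)
xc=np.array([np.cos(th),np.sin(th),0]);yc=np.array([-np.sin(th),np.cos(th),0]);nn=-.4226*xc+np.array([0,0,.9063])
def Rt(tilt):  # tool tilted; tilt deg from vertical down, leaning like deck at 25
    a=np.radians(tilt);z=np.sin(a)*xc-np.array([0,0,np.cos(a)]);return np.stack([np.cross(yc,z),yc,z],1)
def plan(p,Rm,n):
    o=env.get_obs();R0=R.from_quat(o['orientation']);rv=(R0.inv()*R.from_matrix(Rm)).as_rotvec()
    st=R.from_rotvec(rv/n);dp=(np.array(p)-o['ee_pos'])/n
    print("from",o['ee_pos'].round(4),"turn/row (pi)",(rv/n/np.pi).round(4))
    Rk=R0
    for k in range(n):
        print(k,(Rk.inv().apply(dp)/.25).round(4)); Rk=Rk*st
E
python3 - <<'E'
from h import *
plan([.48,.15,.30],Rt(0),14)
E
```

```text
from [0.1933 0.646  0.2301] turn/row (pi) [-0.     -0.     -0.0042]
0 [-0.1191 -0.1123 -0.0198]
1 [-0.1176 -0.1139 -0.0198]
2 [-0.1161 -0.1154 -0.0198]
3 [-0.1145 -0.117  -0.0198]
4 [-0.113  -0.1185 -0.0198]
5 [-0.1114 -0.12   -0.0198]
6 [-0.1098 -0.1214 -0.0198]
7 [-0.1082 -0.1229 -0.0199]
8 [-0.1065 -0.1243 -0.0199]
9 [-0.1048 -0.1257 -0.0199]
10 [-0.1032 -0.1271 -0.0199]
11 [-0.1015 -0.1284 -0.0199]
12 [-0.0998 -0.1298 -0.0199]
13 [-0.098  -0.1311 -0.02  ]
```

Request:
{"api": "servo_tool", "payload": {
  "motion": [
    [[-0.06,-0.055,-0.05],[0,0,-0.005]],
    [[-0.11,-0.115,-0.05],[0,0,-0.005]],
    [[-0.11,-0.115,-0.05],[0,0,-0.005]],
    [[-0.11,-0.115,-0.05],[0,0,-0.005]],
    [[-0.11,-0.12,-0.05],[0,0,-0.005]],
    [[-0.11,-0.12,-0.03],[0,0,-0.005]],
    [[-0.11,-0.12,0],[0,0,-0.005]],
    [[-0.11,-0.12,0],[0,0,-0.005]],
    [[-0.105,-0.125,0],[0,0,-0.005]],
    [[-0.105,-0.125,0],[0,0,-0.005]],
    [[-0.105,-0.125,0],[0,0,-0.005]],
    [[-0.1,-0.13,0],[0,0,-0.004]]
  ],
  "jaw": -1
}}

```text
t: 1.1
ee_pos: [0.4297, 0.2442, 0.3007]
orientation: [0.052, 0.999, -0.0, -0.0]
force: [0.9, 0.2, -0.6]
opening: -0.0
```

Run:
```python
from h import *
P=np.array([.3677,-.2753,.0967])
print(env.get_obs()['joint_pos'].round(3),P+.06*nn)
plan(P+.10*nn,Rt(25),14)
```

```text
[ 0.466 -0.12   1.887 -0.     1.375 -1.   ] [ 0.3424829  -0.27264958  0.151078  ]
from [0.4297 0.2442 0.3007] turn/row (pi) [ 0.     -0.0099  0.    ]
0 [ 0.0142 -0.1494  0.0324]
1 [ 0.0152 -0.1495  0.0319]
2 [ 0.0162 -0.1495  0.0315]
3 [ 0.0172 -0.1495  0.0309]
4 [ 0.0181 -0.1495  0.0304]
5 [ 0.0191 -0.1495  0.0298]
6 [ 0.02   -0.1495  0.0292]
7 [ 0.0209 -0.1495  0.0286]
8 [ 0.0218 -0.1495  0.0279]
9 [ 0.0226 -0.1495  0.0272]
10 [ 0.0235 -0.1495  0.0265]
11 [ 0.0243 -0.1495  0.0257]
12 [ 0.025  -0.1495  0.025 ]
13 [ 0.0258 -0.1495  0.0242]
```

Request:
{"api": "servo_tool", "payload": {
  "motion": [
    [[0,-0.1,0],[0,0,0]],
    [[0,-0.15,0],[0,0,0]],
    [[0,-0.15,0],[0,0,0]],
    [[0,-0.15,0.02],[0,0,0]],
    [[0,-0.15,0.02],[0,0,0]],
    [[0,-0.15,0.03],[0,0,0]],
    [[0,-0.15,0.03],[0,0,0]],
    [[0,-0.15,0.03],[0,-0.02,0]],
    [[0,-0.15,0.03],[0,-0.02,0]],
    [[0,-0.15,0.03],[0,-0.02,0]],
    [[0,-0.15,0.03],[0,-0.02,0]],
    [[0,-0.15,0.03],[0,-0.02,0]]
  ]
}}

```text
t: 2.1
ee_pos: [0.3873, -0.191, 0.2389]
orientation: [0.052, 0.986, -0.009, 0.158]
force: [1.5, 0.4, 0.0]
opening: -0.0004
```

Run:
```python
from h import *
P=np.array([.3677,-.2753,.0967])
print(env.get_obs()['joint_pos'].round(3))
plan(P+.08*nn,Rt(25),8)
```

```text
[-0.645 -0.436  2.267  0.186  1.042 -2.183]
from [ 0.3873 -0.191   0.2389] turn/row (pi) [-0.0001 -0.0047  0.    ]
0 [ 0.032  -0.0429  0.0262]
1 [ 0.0324 -0.0429  0.0257]
2 [ 0.0328 -0.0429  0.0253]
3 [ 0.0332 -0.0429  0.0248]
4 [ 0.0335 -0.0429  0.0243]
5 [ 0.0339 -0.0429  0.0237]
6 [ 0.0342 -0.0429  0.0232]
7 [ 0.0346 -0.043   0.0227]
```

Request:
{"api": "servo_tool", "payload": {
  "motion": [
    [[0.032,-0.043,0.026],[0,-0.0047,0]],
    [[0.032,-0.043,0.026],[0,-0.0047,0]],
    [[0.033,-0.043,0.025],[0,-0.0047,0]],
    [[0.033,-0.043,0.025],[0,-0.0047,0]],
    [[0.0335,-0.043,0.024],[0,-0.0047,0]],
    [[0.034,-0.043,0.024],[0,-0.0047,0]],
    [[0.034,-0.043,0.023],[0,-0.0047,0]],
    [[0.0345,-0.043,0.023],[0,-0.0047,0]],
    [[0,0,0],[0,0,0]],
    [[0,0,0],[0,0,0]]
  ]
}}

```text
t: 2.93
ee_pos: [0.3481, -0.2557, 0.1751]
orientation: [0.061, 0.977, -0.019, 0.202]
force: [0.9, -0.0, -0.9]
opening: -0.0
```

Run:
```python
from h import *
P=np.array([.3677,-.2753,.0967])
o=env.get_obs();print(o['joint_pos'].round(3),o['force'])
plan(P+.08*nn,Rt(25),1)
t,d=env.snapshot("top");s,_=env.snapshot("side")
crop(t,320,170,420,230,8,"pics/a1.png");crop(s,270,130,370,200,8,"pics/a2.png")
```

```text
[-0.915 -0.41   2.391  0.36   0.888 -2.552] [ 0.91301748 -0.03189696 -0.85402903]
from [ 0.3481 -0.2557  0.1751] turn/row (pi) [-0.0067 -0.0089 -0.0047]
0 [ 0.0534 -0.0705  0.0036]
```

Request:
{"api": "servo_tool", "payload": {
  "motion": [
    [[0,0,0],[0,0,0.039]],
    [[0,0,0],[0,0,0.039]],
    [[0,0,0],[0,0,0.039]],
    [[0,0,0],[0,0,0.039]],
    [[0,0,0],[0,0,0.039]],
    [[0,0,0],[0,0,0.039]],
    [[0,0,0],[0,0,0.039]],
    [[0,0,0],[0,0,0.039]],
    [[0,0,0],[0,0,0.039]],
    [[0,0,0],[0,0,0.039]],
    [[0,0,0],[0,0,0.039]],
    [[0,0,0],[0,0,0.039]]
  ]
}}

```text
t: 4.03
ee_pos: [0.3488, -0.2563, 0.1764]
orientation: [0.702, 0.682, 0.122, 0.163]
force: [-0.4, -0.2, -0.7]
opening: 0.0001
```

Request:
{"api": "servo_tool", "payload": {
  "motion": [
    [[0,0,0],[0,0,0.039]],
    [[0,0,0],[0,0,0.039]],
    [[0,0,0],[0,0,0.039]],
    [[0,0,0],[0,0,0.039]],
    [[0,0,0],[0,0,0.039]],
    [[0,0,0],[0,0,0.039]],
    [[0,0,0],[0,0,0.039]],
    [[0,0,0],[0,0,0.039]],
    [[0,0,0],[0,0,0.039]],
    [[0,0,0],[0,0,0.039]],
    [[0,0,0],[0,0,0.039]],
    [[0,0,0],[0,0,0.039]]
  ]
}}

```text
t: 5.03
ee_pos: [0.3488, -0.2563, 0.1763]
orientation: [0.978, 0.035, 0.2, 0.04]
force: [1.1, -0.7, -0.1]
opening: -0.0001
```

```bash
cat >> h.py <<'E'
_Rt=Rt
def Rt(t): return _Rt(t)@np.diag([-1,-1,1.])
E
python3 - <<'E'
from h import *
P=np.array([.3677,-.2753,.0967])
o=env.get_obs();print(o['joint_pos'].round(3),o['force'])
plan(P+.06*nn,Rt(25),3)
E
```

```text
[-0.915 -0.411  2.39   0.36   0.888  0.395] [ 1.11890771 -0.71706012 -0.06193614]
from [ 0.3488 -0.2563  0.1763] turn/row (pi) [0.0021 0.003  0.0192]
0 [-0.0226  0.0182  0.029 ]
1 [-0.0217  0.0197  0.0286]
2 [-0.0207  0.0212  0.0283]
```

Request:
{"api": "servo_tool", "payload": {
  "motion": [
    [[-0.0226,0.0182,0.029],[0.0021,0.003,0.0192]],
    [[-0.0217,0.0197,0.0286],[0.0021,0.003,0.0192]],
    [[-0.0207,0.0212,0.0283],[0.0021,0.003,0.0192]],
    [[0,0,0],[0,0,0]],
    [[0,0,0],[0,0,0]]
  ]
}}

```text
t: 5.45
ee_pos: [0.3419, -0.2727, 0.1503]
orientation: [0.975, -0.049, 0.215, 0.011]
force: [0.1, 0.2, 0.0]
opening: -0.0002
```

Run:
```python
from h import *
P=np.array([.3677,-.2753,.0967])
o=env.get_obs();print(o['joint_pos'].round(3),o['force'])
plan(P+.06*nn,Rt(25),1)
t,d=env.snapshot("top");s,_=env.snapshot("side")
print(proj("top",o['ee_pos']),proj("side",o['ee_pos']))
crop(t,320,170,420,230,8,"pics/a1.png");crop(s,270,130,370,200,8,"pics/a2.png")
```

```text
[-0.997 -0.352  2.411  0.451  0.853  0.412] [0.11346979 0.16436672 0.01660292]
from [ 0.3419 -0.2727  0.1503] turn/row (pi) [-0.0003  0.0005  0.0016]
0 [ 0.0036 -0.0003 -0.0018]
[366.88965855 215.30347388] [338.51726022 158.82065933]
```

View pics/a1.png

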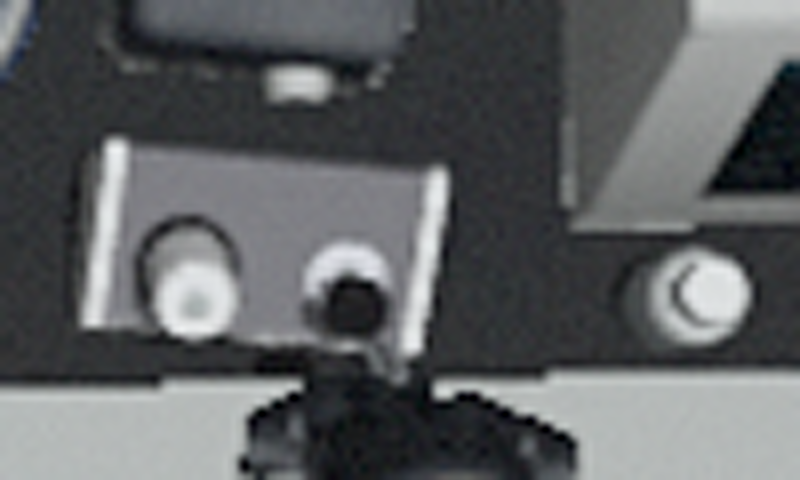

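View pics/a2.png

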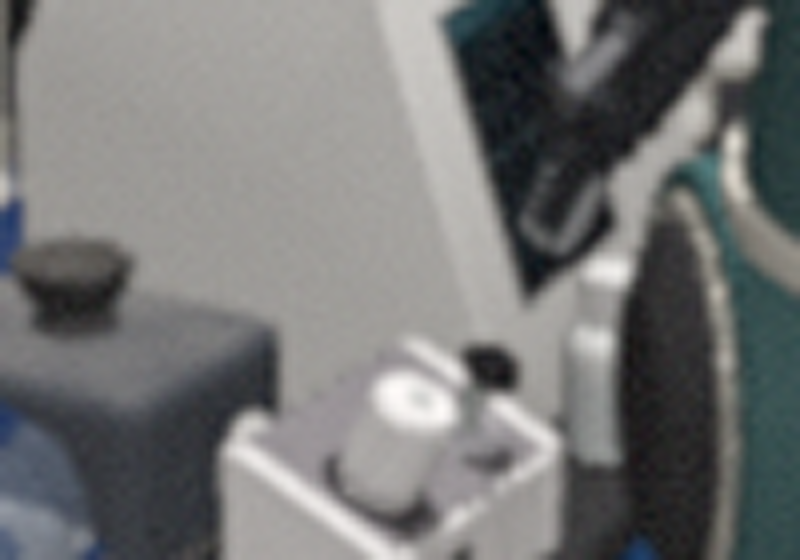

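Request:
{"api": "servo_tool", "payload": {
  "motion": [
    [[0.002,0,0.04],[0,0,0.001]],
    [[0.001,0,0.04],[0,0,0]],
    [[0,0,0.04],[0,0,0]],
    [[0,0,0.04],[0,0,0]],
    [[0,0,0.03],[0,0,0]],
    [[0,0,0],[0,0,0]],
    [[0,0,0],[0,0,0]]
  ]
}}

```text
t: 6.13
ee_pos: [0.3626, -0.2746, 0.1076]
orientation: [0.975, -0.05, 0.216, 0.011]
force: [0.6, -0.2, -0.0]
opening: 0.0003
```

Run:
```python
from h import *
P=np.array([.3677,-.2753,.0967])
o=env.get_obs();print(o['joint_pos'].round(3),o['force'])
plan(P,Rt(25),1)
t,d=env.snapshot("top");s,_=env.snapshot("side")
print(proj("top",o['ee_pos']),proj("side",o['ee_pos']))
crop(t,320,170,420,230,8,"pics/b1.png");crop(s,300,140,360,190,12,"pics/b2.png")
```

```text
[-0.949 -0.249  2.429  0.496  0.726  0.389] [ 0.6187076  -0.24494702 -0.00402723]
from [ 0.3626 -0.2746  0.1076] turn/row (pi) [-0.0004  0.0004  0.0005]
0 [0.0002 0.0008 0.0482]
[364.74659833 209.24180315] [332.13110564 170.67428195]
```

View pics/b1.png

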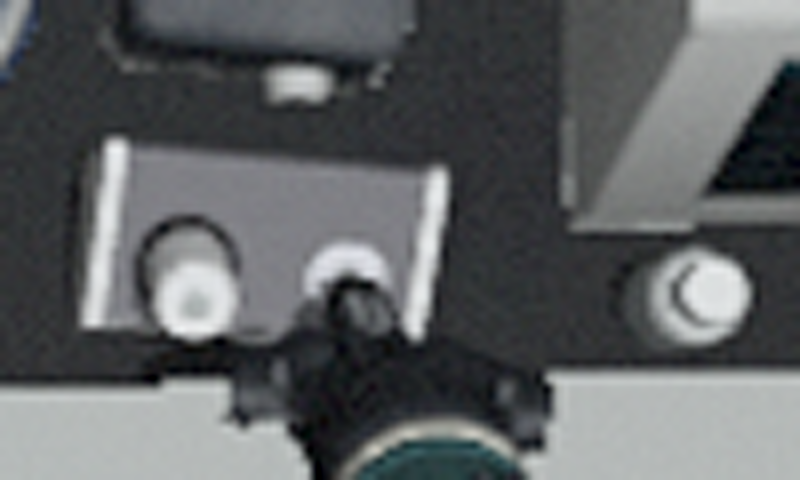

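View pics/b2.png

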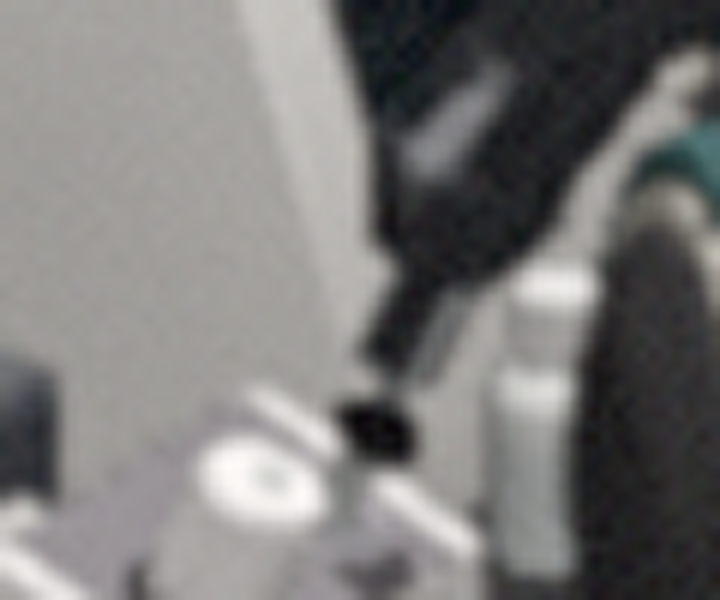

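Request:
{"api": "servo_tool", "payload": {
  "motion": [
    [[0,0,0.016],[0,0,0]],
    [[0,0,0.016],[0,0,0]],
    [[0,0,0],[0,0,0]]
  ]
}}

```text
t: 6.48
ee_pos: [0.3656, -0.2751, 0.0997]
orientation: [0.975, -0.051, 0.215, 0.011]
force: [0.6, -0.2, 0.9]
opening: 0.0
```

Request:
{"api": "servo_tool", "payload": {
  "motion": [
    [[0,0,0.008],[0,0,0]],
    [[0,0,0],[0,0,0]]
  ]
}}

```text
t: 6.65
ee_pos: [0.3665, -0.2752, 0.098]
orientation: [0.975, -0.051, 0.215, 0.011]
force: [0.0, -0.2, -0.2]
opening: -0.0001
```

Request:
{"api": "servo_tool", "payload": {
  "motion": [
    [[0,0,0.008],[0,0,0]],
    [[0,0,0],[0,0,0]]
  ]
}}

```text
t: 6.82
ee_pos: [0.3674, -0.2755, 0.0964]
orientation: [0.975, -0.051, 0.216, 0.011]
force: [-1.1, 0.5, 0.6]
opening: -0.0003
```

Request:
{"api": "servo_tool", "payload": {
  "motion": [
    [[0,0,0.008],[0,0,0]],
    [[0,0,0],[0,0,0]]
  ]
}}

```text
t: 6.98
ee_pos: [0.3683, -0.2757, 0.0947]
orientation: [0.975, -0.051, 0.216, 0.011]
force: [0.6, -0.0, 0.5]
opening: 0.0002
```

Request:
{"api": "servo_tool", "payload": {
  "motion": [
    [[0,0,0.008],[0,0,0]],
    [[0,0,0],[0,0,0]]
  ]
}}

```text
t: 7.15
ee_pos: [0.3692, -0.2758, 0.0929]
orientation: [0.975, -0.051, 0.216, 0.011]
force: [-0.9, -0.3, 1.1]
opening: 0.0
```

Request:
{"api": "servo_tool", "payload": {
  "motion": [
    [[0,0,0.008],[0,0,0]],
    [[0,0,0],[0,0,0]]
  ]
}}

```text
t: 7.32
ee_pos: [0.37, -0.2758, 0.0911]
orientation: [0.975, -0.051, 0.216, 0.011]
force: [0.1, -0.8, 1.8]
opening: 0.0002
```

Request:
{"api": "servo_tool", "payload": {
  "motion": [
    [[0,0,0.008],[0,0,0]],
    [[0,0,0],[0,0,0]]
  ]
}}

```text
t: 7.48
ee_pos: [0.3709, -0.276, 0.0892]
orientation: [0.975, -0.051, 0.216, 0.011]
force: [-1.0, 0.9, 1.2]
opening: 0.0
```

Request:
{"api": "servo_tool", "payload": {
  "motion": [
    [[0,0,0.008],[0,0,0]],
    [[0,0,0],[0,0,0]]
  ]
}}

```text
t: 7.65
ee_pos: [0.3717, -0.276, 0.0874]
orientation: [0.975, -0.051, 0.216, 0.011]
force: [-0.6, -0.5, 2.6]
opening: -0.0002
```

Request:
{"api": "servo_tool", "payload": {
  "motion": [
    [[0,0,0.008],[0,0,0]],
    [[0,0,0],[0,0,0]]
  ]
}}

```text
t: 7.82
ee_pos: [0.3725, -0.2761, 0.0856]
orientation: [0.975, -0.051, 0.216, 0.011]
force: [-0.6, -0.5, 1.6]
opening: 0.0004
```

Request:
{"api": "servo_tool", "payload": {
  "motion": [
    [[0,0,0.006],[0,0,0]],
    [[0,0,0],[0,0,0]]
  ]
}}

```text
t: 7.98
ee_pos: [0.3731, -0.2762, 0.0843]
orientation: [0.975, -0.051, 0.216, 0.011]
force: [-1.3, -0.2, 2.3]
opening: 0.0002
```

Request:
{"api": "servo_tool", "payload": {
  "motion": [
    [[0,0,0.006],[0,0,0]],
    [[0,0,0],[0,0,0]]
  ]
}}

```text
t: 8.15
ee_pos: [0.3738, -0.2762, 0.0831]
orientation: [0.975, -0.051, 0.216, 0.011]
force: [-2.9, -0.5, 4.8]
opening: -0.0003
```

Request:
{"api": "servo_tool", "payload": {
  "motion": [
    [[0,0,0.006],[0,0,0]],
    [[0,0,0],[0,0,0]]
  ]
}}

```text
t: 8.32
ee_pos: [0.3744, -0.2763, 0.0817]
orientation: [0.975, -0.051, 0.216, 0.011]
force: [-3.6, -0.0, 5.4]
opening: 0.0001
```

Request:
{"api": "servo_tool", "payload": {
  "motion": [
    [[0,0,0.004],[0,0,0]],
    [[0,0,0],[0,0,0]]
  ]
}}

```text
t: 8.48
ee_pos: [0.3748, -0.2764, 0.0809]
orientation: [0.975, -0.051, 0.216, 0.011]
force: [-2.7, 0.9, 5.3]
opening: -0.0003
```

Request:
{"api": "servo_tool", "payload": {
  "motion": [
    [[0,0,0.003],[0,0,0]],
    [[0,0,0],[0,0,0]]
  ]
}}

```text
t: 8.65
ee_pos: [0.3751, -0.2764, 0.0804]
orientation: [0.975, -0.051, 0.216, 0.011]
force: [-5.5, 0.8, 7.3]
opening: -0.0
```

Request:
{"api": "servo_tool", "payload": {
  "motion": [
    [[0,0,0.003],[0,0,0]],
    [[0,0,0],[0,0,0]]
  ]
}}

```text
t: 8.82
ee_pos: [0.3753, -0.2765, 0.0802]
orientation: [0.975, -0.05, 0.216, 0.011]
force: [-11.7, 4.1, 16.1]
opening: 0.0002
```

Run:
```python
from h import *
o=env.get_obs();print(o['force'])
t,d=env.snapshot("top");s,_=env.snapshot("side");np.savez("p1.npz",t=t,d=d,s=s)
crop(t,320,170,420,230,8,"pics/d1.png");crop(s,280,140,360,210,8,"pics/d2.png")
```

```text
[-11.66171916   4.0573012   16.14702696]
```

View pics/d1.png

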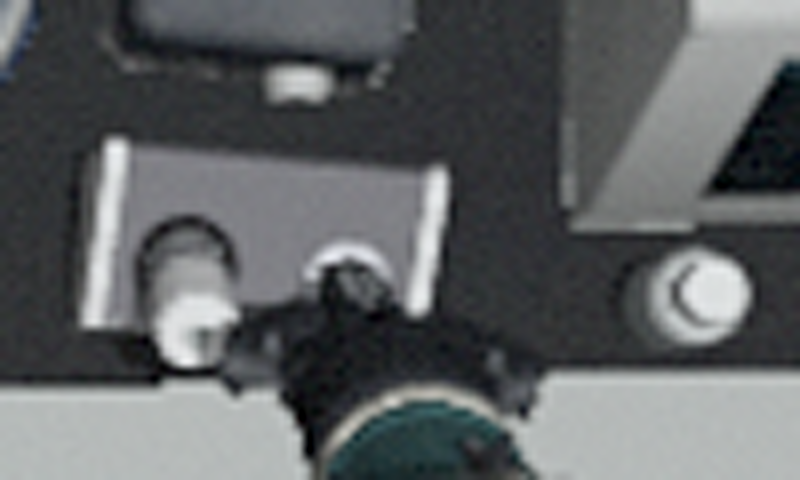

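View pics/d2.png

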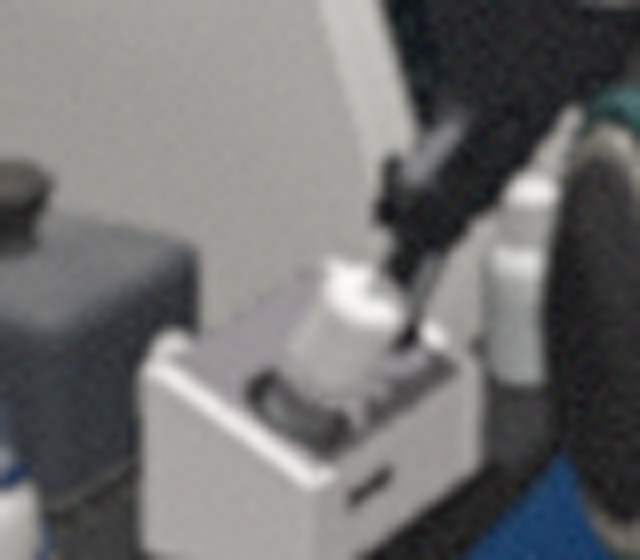

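Request:
{"api": "servo_tool", "payload": {
  "motion": [
    [[0,0,-0.02],[0,0,0]],
    [[0,0,-0.06],[0,0,0]],
    [[0,0,-0.1],[0,0,0]],
    [[0,0,-0.1],[0,0,0]],
    [[0,0,-0.08],[0,0,0]],
    [[0,0,0],[0,0,0]]
  ]
}}

```text
t: 9.42
ee_pos: [0.3381, -0.2742, 0.1647]
orientation: [0.975, -0.051, 0.217, 0.014]
force: [1.5, -1.0, 0.8]
opening: -0.0001
```

Run:
```python
from h import *
P=np.array([.3677,-.2753,.0967]);M=P-.038*nn+.066*yc
o=env.get_obs();print(o['joint_pos'].round(3),o['force'],"mouth",M)
plan(M+.1*nn,Rt(25),5)
t,d=env.snapshot("top");s,_=env.snapshot("side");np.savez("p2.npz",t=t,d=d,s=s)
crop(t,320,170,420,230,8,"pics/e1.png");crop(s,280,140,360,210,8,"pics/e2.png")
for k in (.0615,.0175):
  for n,x0,y0 in(("top",320,170),("side",280,140)): print(k,n,(proj(n,M+k*nn)-[x0,y0]+.5)*8)
for n,x0,y0 in(("top",320,170),("side",280,140)): print("pl",n,(proj(n,P)-[x0,y0]+.5)*8)
```

```text
[-1.009 -0.379  2.401  0.443  0.884  0.422] [ 1.45737198 -1.04084402  0.81726992] mouth [ 0.39056971 -0.21134016  0.0622606 ]
from [ 0.3381 -0.2742  0.1647] turn/row (pi) [ 0.0003 -0.0002  0.0001]
0 [-0.0015 -0.0545  0.0095]
1 [-0.0015 -0.0544  0.0095]
2 [-0.0016 -0.0544  0.0096]
3 [-0.0016 -0.0544  0.0096]
4 [-0.0016 -0.0544  0.0097]
0.0615 top [200.26650561 314.69514752]
0.0615 side [350.29257541 280.23781881]
0.0175 top [189.52139684 273.80686127]
0.0175 side [306.22641043 368.50577074]
pl top [358.31256493 306.56656463]
pl side [409.1024826  272.92182758]
```

View pics/e1.png

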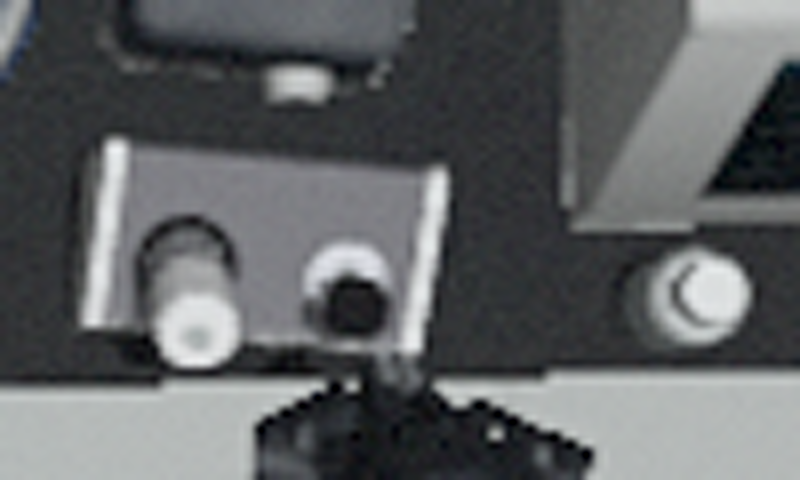

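View pics/e2.png

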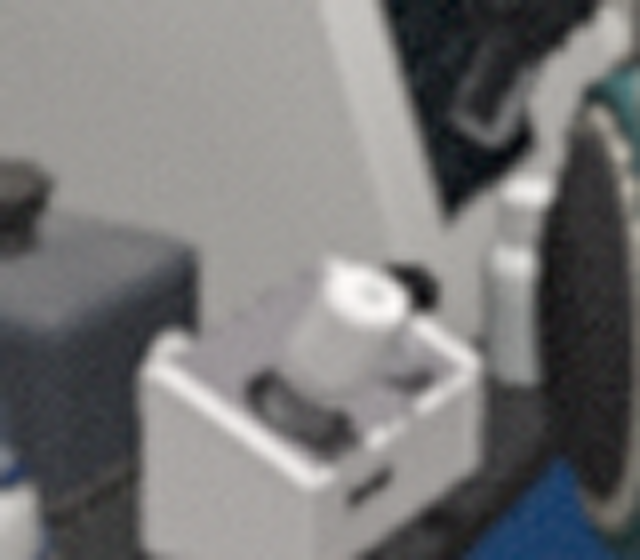

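Run:
```python
from h import *
P=np.array([.3677,-.2753,.0967]);M=P-.038*nn+.066*yc
T=lambda u,v:((u+.5)/8-.5+320,(v+.5)/8-.5+170);S=lambda u,v:((u+.5)/8-.5+280,(v+.5)/8-.5+140)
a,e=tri(S(366,294),T(195,333));print(a,e,M+.0615*nn)
print(plane("top",*T(195,333),.118), plane("top",*T(195,333),.114))
d=np.load("p2.npz")['d'];p=pts("top",d.astype(float)).reshape(-1,3)
q=(np.hypot(p[:,0]-a[0],p[:,1]-a[1])<.012)&(p[:,2]>.09);print(q.sum(),p[q].mean(0))
b=a-M;b/=np.linalg.norm(b);print("axis",b,"fwd lean",np.degrees(np.arctan2(-b@xc,b[2])),"lat",np.degrees(np.arcsin(b@yc)))
```

```text
[ 0.35746411 -0.20712184  0.11395854] 4.25106648369675e-05 [ 0.36472218 -0.20862347  0.11799805]
[ 0.35732012 -0.20652694  0.118     ] [ 0.357482   -0.20710751  0.114     ]
47 [ 0.35745748 -0.20730316  0.11864138]
axis [-0.53800369  0.06855243  0.84015034] fwd lean 32.837673533525425 lat 0.6841389013221686
```

Run:
```python
from h import *
G=np.array([.3686,-.2082,.0970])-.022*nn;print(G)
plan(G+.085*nn,Rt(25),5)
```

```text
[ 0.37784627 -0.20917182  0.0770614 ]
from [ 0.3377 -0.2727  0.1613] turn/row (pi) [0. 0. 0.]
0 [-0.0043 -0.0539  0.0043]
1 [-0.0043 -0.0539  0.0043]
2 [-0.0043 -0.0539  0.0043]
3 [-0.0043 -0.0539  0.0043]
4 [-0.0043 -0.0539  0.0043]
```

Request:
{"api": "servo_tool", "payload": {
  "motion": [
    [[-0.0043,-0.054,0.004],[0,0,0]],
    [[-0.0043,-0.054,0.004],[0,0,0]],
    [[-0.0043,-0.054,0.004],[0,0,0]],
    [[-0.0043,-0.054,0.004],[0,0,0]],
    [[-0.0043,-0.054,0.004],[0,0,0]],
    [[0,0,0],[0,0,0]],
    [[0,0,0],[0,0,0]]
  ],
  "jaw": 0.2
}}

```text
t: 10.1
ee_pos: [0.3415, -0.2036, 0.1524]
orientation: [0.975, -0.05, 0.215, 0.01]
force: [0.8, -0.2, 1.0]
opening: 0.0507
```

Run:
```python
from h import *
G=np.array([.3686,-.2082,.0970])-.022*nn
o=env.get_obs();print(o['joint_pos'].round(3),o['opening'])
plan(G+.085*nn,Rt(25),1);plan(G,Rt(25),1)
t,d=env.snapshot("top");s,_=env.snapshot("side")
crop(t,320,170,420,230,8,"pics/f1.png");crop(s,280,130,360,200,8,"pics/f2.png")
```

```text
[-0.859 -0.497  2.491  0.391  0.863  0.6  ] 0.05066042608572939
from [ 0.3415 -0.2036  0.1524] turn/row (pi) [-0.0009  0.001   0.0005]
0 [ 0.0059  0.0068 -0.0049]
from [ 0.3415 -0.2036  0.1524] turn/row (pi) [-0.0009  0.001   0.0005]
0 [0.0069 0.0078 0.3351]
```

View pics/f1.png

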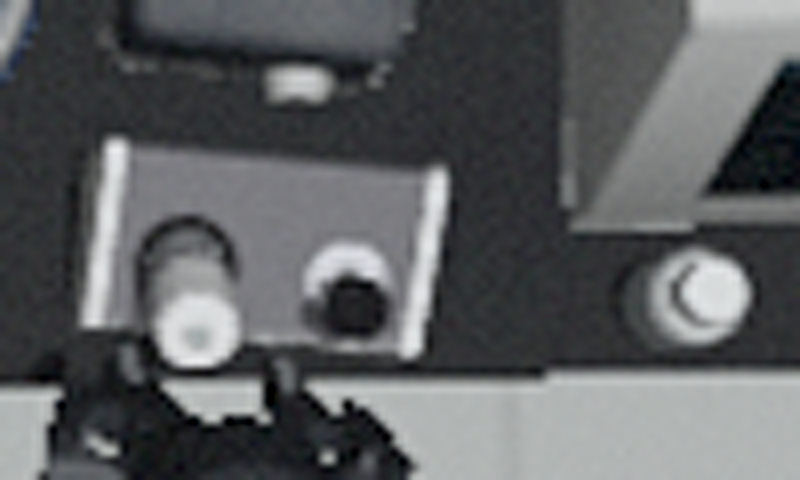

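View pics/f2.png

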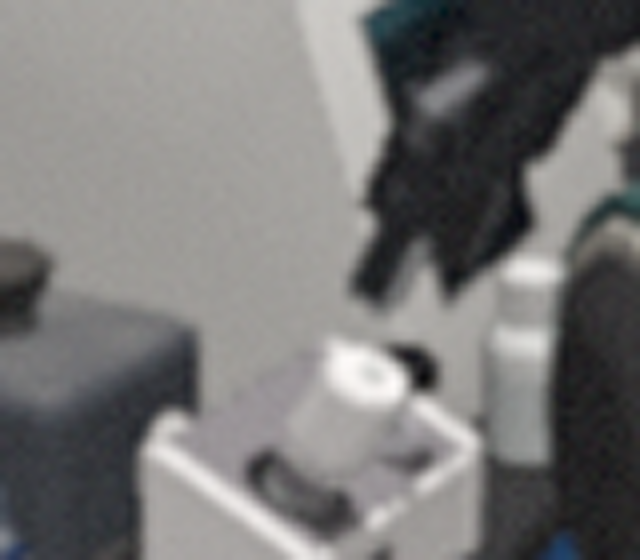

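Request:
{"api": "servo_tool", "payload": {
  "motion": [
    [[0.003,0.004,0.02],[0,0.001,0]],
    [[0.003,0.004,0.04],[0,0,0]],
    [[0,0,0.04],[0,0,0]],
    [[0,0,0.04],[0,0,0]],
    [[0,0,0.04],[0,0,0]],
    [[0,0,0.04],[0,0,0]],
    [[0,0,0],[0,0,0]]
  ]
}}

```text
t: 10.78
ee_pos: [0.3656, -0.2092, 0.1028]
orientation: [0.975, -0.051, 0.216, 0.01]
force: [-0.4, 0.4, 0.1]
opening: 0.051
```

Request:
{"api": "servo_tool", "payload": {
  "motion": [
    [[0,0,0.03],[0,0,0]],
    [[0,0,0.03],[0,0,0]],
    [[0,0,0.03],[0,0,0]],
    [[0,0,0.025],[0,0,0]],
    [[0,0,0],[0,0,0]]
  ]
}}

```text
t: 11.2
ee_pos: [0.378, -0.2101, 0.0775]
orientation: [0.975, -0.051, 0.216, 0.01]
force: [0.8, -1.2, -0.3]
opening: 0.0509
```

Run:
```python
from h import *
G=np.array([.3686,-.2082,.0970])-.022*nn
o=env.get_obs();print(o['joint_pos'].round(3),o['force'])
plan(G,Rt(25),1)
t,d=env.snapshot("top");s,_=env.snapshot("side")
crop(t,320,170,420,230,8,"pics/g1.png");crop(s,280,130,360,200,8,"pics/g2.png")
```

```text
[-0.783 -0.281  2.518  0.482  0.613  0.535] [ 0.83724689 -1.17043438 -0.33956382]
from [ 0.378  -0.2101  0.0775] turn/row (pi) [-0.0006 -0.0001  0.    ]
0 [-0.0019 -0.0038  0.0013]
```

View pics/g1.png

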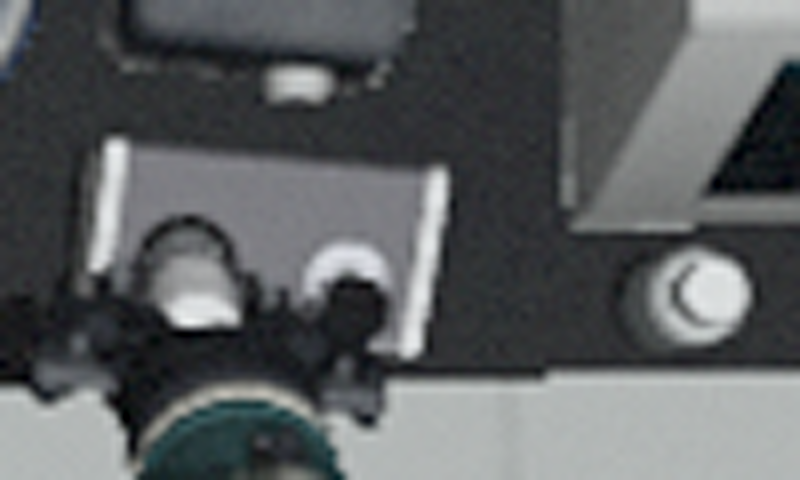

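View pics/g2.png

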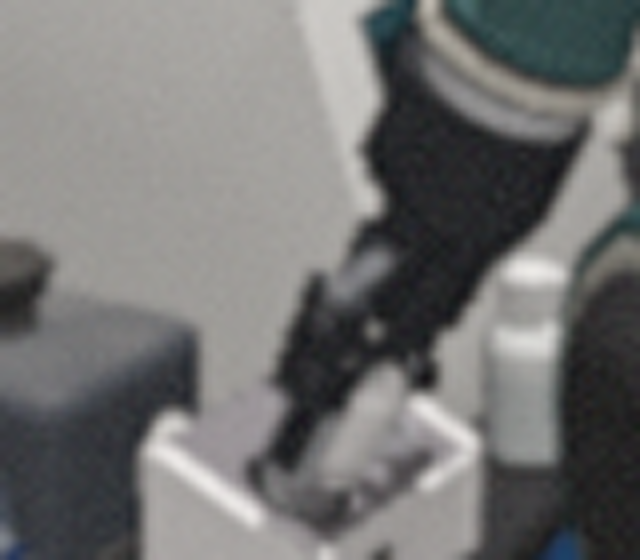

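Request:
{"api": "servo_tool", "payload": {
  "motion": [
    [[0,-0.002,0],[0,0,0]],
    [[0,-0.002,0],[0,0,0]],
    [[0,0,0],[0,0,0]],
    [[0,0,0],[0,0,0]],
    [[0,0,0],[0,0,0]],
    [[0,0,0],[0,0,0]],
    [[0,0,0],[0,0,0]]
  ],
  "jaw": -1
}}

```text
t: 11.88
ee_pos: [0.3787, -0.2104, 0.0795]
orientation: [0.975, -0.051, 0.218, 0.012]
force: [-2.0, -2.9, 0.8]
opening: 0.0328
```

Run:
```python
from h import *
o=env.get_obs();print(o['joint_pos'].round(3),o['force'],o['torque'])
t,d=env.snapshot("top");s,_=env.snapshot("side")
crop(t,320,170,420,230,8,"pics/i1.png");crop(s,280,130,360,200,8,"pics/i2.png")
```

```text
[-0.781 -0.286  2.518  0.48   0.613  0.539] [-1.95678999 -2.87761863  0.82552221] [-0.58247116  0.54140199 -0.32305353]
```

View pics/i1.png

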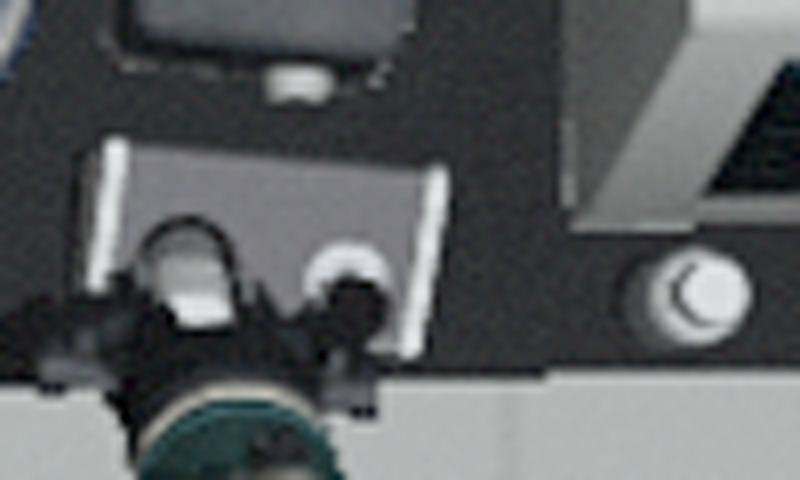

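View pics/i2.png

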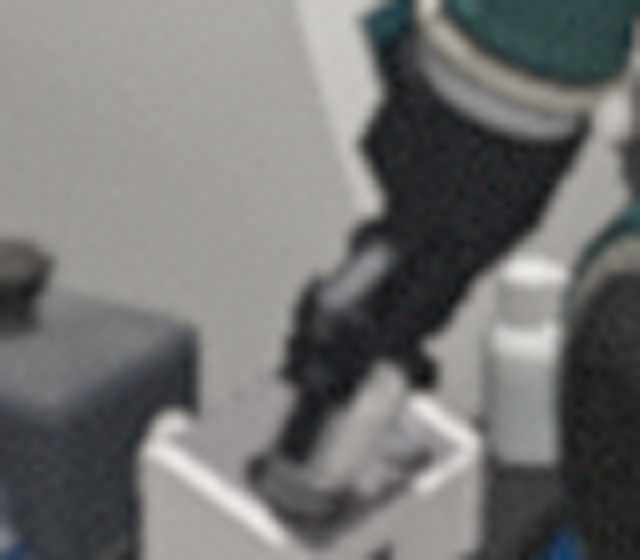

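Request:
{"api": "servo_tool", "payload": {
  "motion": [
    [[0,0,-0.02],[0,0,0]],
    [[0,0,-0.02],[0,0,0]],
    [[0,0,0],[0,0,0]]
  ]
}}

```text
t: 12.23
ee_pos: [0.3742, -0.2092, 0.0887]
orientation: [0.975, -0.051, 0.217, 0.011]
force: [0.6, -2.0, -0.1]
opening: 0.0328
```

Request:
{"api": "servo_tool", "payload": {
  "motion": [
    [[0,0,-0.02],[0,0,0]],
    [[0,0,-0.02],[0,0,0]],
    [[0,0,0],[0,0,0]]
  ]
}}

```text
t: 12.48
ee_pos: [0.3697, -0.2085, 0.0976]
orientation: [0.975, -0.051, 0.217, 0.011]
force: [-0.1, -0.7, -1.2]
opening: 0.0328
```

Run:
```python
from h import *
o=env.get_obs();print(o['joint_pos'].round(3),o['force'],o['torque'],o['opening'])
Rc=R.from_quat(o['orientation']).as_matrix();print(-Rc[:,2],nn,Rc[:,1],-yc)
t,d=env.snapshot("top");s,_=env.snapshot("side")
crop(t,320,170,420,230,8,"pics/j1.png");crop(s,280,130,360,200,8,"pics/j2.png")
```

```text
[-0.799 -0.342  2.515  0.451  0.675  0.562] [-0.07194527 -0.71947848 -1.24884519] [-0.10695743  0.27489592 -0.08761117] 0.03277140323265336
[-0.42223245  0.04319844  0.9054577 ] [-0.42028495  0.04417373  0.9063    ] [-1.03389380e-01 -9.94640669e-01 -7.59200991e-04] [-0.10452846 -0.9945219  -0.        ]
```

View pics/j1.png

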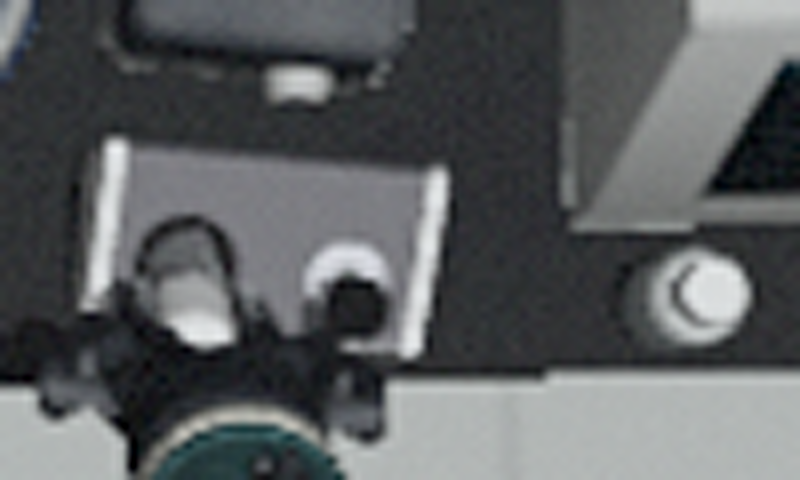

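View pics/j2.png

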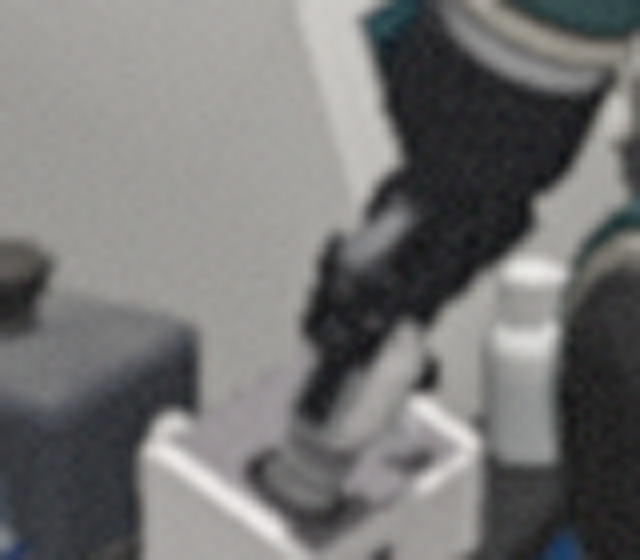

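Request:
{"api": "servo_tool", "payload": {
  "motion": [
    [[0,0,-0.025],[0,0,0]],
    [[0,0,-0.025],[0,0,0]],
    [[0,0,-0.025],[0,0,0]],
    [[0,0,0],[0,0,0]]
  ]
}}

```text
t: 12.92
ee_pos: [0.3621, -0.2081, 0.1152]
orientation: [0.975, -0.051, 0.218, 0.011]
force: [0.2, -0.8, -1.0]
opening: 0.0329
```

Request:
{"api": "servo_tool", "payload": {
  "motion": [
    [[0,0,-0.025],[0,0,0]],
    [[0,0,-0.025],[0,0,0]],
    [[0,0,-0.025],[0,0,0]],
    [[0,0,-0.03],[0,0,0]],
    [[0,0,0],[0,0,0]]
  ]
}}

```text
t: 13.33
ee_pos: [0.3513, -0.2077, 0.1397]
orientation: [0.975, -0.051, 0.218, 0.012]
force: [-0.3, -0.6, -1.0]
opening: 0.0328
```

Run:
```python
from h import *
o=env.get_obs();print(o['joint_pos'].round(3),o['force'],o['torque'],o['opening'])
t,d=env.snapshot("top");s,_=env.snapshot("side")
crop(t,320,170,420,230,8,"pics/k1.png");crop(s,280,120,360,190,8,"pics/k2.png")
```

```text
[-0.844 -0.456  2.496  0.407  0.808  0.591] [-0.30142672 -0.55898967 -1.03122814] [0.03096672 0.22354548 0.04987812] 0.03279006093853377
```

View pics/k1.png

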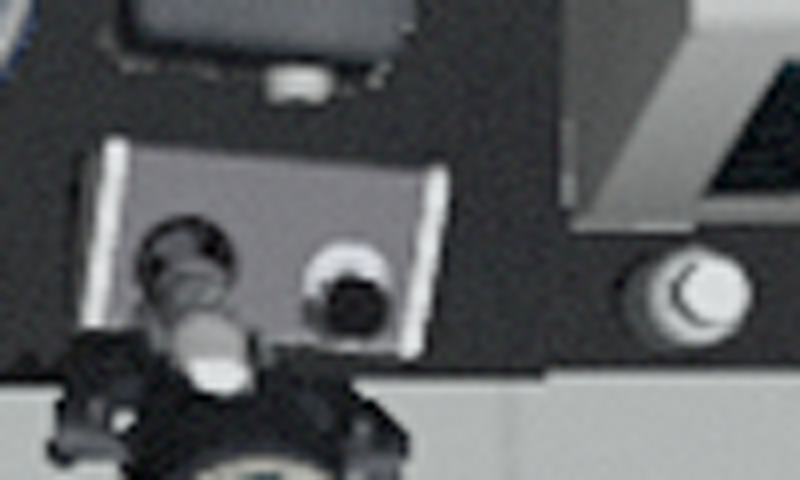

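View pics/k2.png

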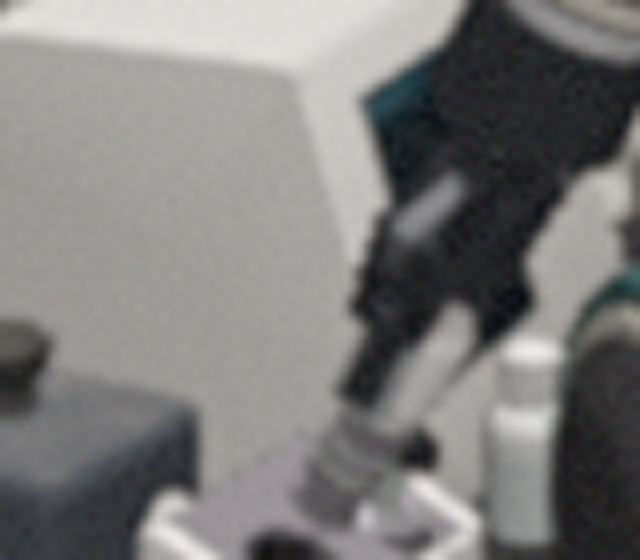

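Run:
```python
from h import *
plan([.36,-.19,.27],Rt(25),6)
```

```text
from [ 0.3512 -0.2073  0.1386] turn/row (pi) [ 0.     -0.0002  0.    ]
0 [ 0.0415 -0.0121 -0.0773]
1 [ 0.0415 -0.0121 -0.0773]
2 [ 0.0414 -0.0121 -0.0774]
3 [ 0.0414 -0.0121 -0.0774]
4 [ 0.0413 -0.0121 -0.0774]
5 [ 0.0413 -0.0121 -0.0774]
```

Request:
{"api": "servo_tool", "payload": {
  "motion": [
    [[0.02,-0.006,-0.04],[0,0,0]],
    [[0.0415,-0.012,-0.077],[0,0,0]],
    [[0.0415,-0.012,-0.077],[0,0,0]],
    [[0.0415,-0.012,-0.077],[0,0,0]],
    [[0.0415,-0.012,-0.077],[0,0,0]],
    [[0.0415,-0.012,-0.077],[0,0,0]],
    [[0.02,-0.006,-0.04],[0,0,0]]
  ]
}}

```text
t: 14.02
ee_pos: [0.3605, -0.1902, 0.2724]
orientation: [0.974, -0.05, 0.219, 0.012]
force: [0.4, 0.3, 0.4]
opening: 0.0331
```

Run:
```python
from h import *
o=env.get_obs();print(o['joint_pos'].round(3),o['opening'])
plan([.44,.10,.29],Rt(0),12)
```

```text
[-0.777 -0.59   2.319  0.306  1.078  0.798] 0.03313461224988741
from [ 0.3605 -0.1902  0.2724] turn/row (pi) [ 0.     -0.0117  0.    ]
0 [ 0.0173 -0.0989  0.0015]
1 [ 0.0174 -0.0989  0.0009]
2 [ 0.0174 -0.0989  0.0003]
3 [ 0.0174 -0.0989 -0.0004]
4 [ 0.0173 -0.0989 -0.001 ]
5 [ 0.0173 -0.0989 -0.0016]
6 [ 0.0172 -0.0989 -0.0022]
7 [ 0.0171 -0.099  -0.0029]
8 [ 0.017  -0.099  -0.0035]
9 [ 0.0168 -0.099  -0.0041]
10 [ 0.0166 -0.099  -0.0047]
11 [ 0.0164 -0.099  -0.0053]
```

Request:
{"api": "servo_tool", "payload": {
  "motion": [
    [[0.025,-0.05,0],[0,-0.0117,0]],
    [[0.025,-0.1,0],[0,-0.0117,0]],
    [[0.025,-0.1,0],[0,-0.0117,0]],
    [[0.025,-0.1,0],[0,-0.0117,0]],
    [[0.025,-0.1,0],[0,-0.0117,0]],
    [[0.02,-0.1,0],[0,-0.0117,0]],
    [[0.015,-0.1,-0.003],[0,-0.0117,0]],
    [[0.015,-0.1,-0.003],[0,-0.0117,0]],
    [[0.01,-0.1,-0.004],[0,-0.0117,0]],
    [[0.01,-0.1,-0.004],[0,-0.0117,0]],
    [[0.01,-0.1,-0.005],[0,-0.0117,0]],
    [[0,-0.1,-0.005],[0,-0.0117,0]]
  ]
}}

```text
t: 15.02
ee_pos: [0.4374, 0.0928, 0.2892]
orientation: [0.999, -0.052, -0.003, -0.0]
force: [0.6, 0.0, -1.5]
opening: 0.0332
```

Run:
```python
from h import *
o=env.get_obs();print(o['joint_pos'].round(3),o['opening'])
plan([.41,.263,.26],Rt(0),6)
```

```text
[ 1.520e-01 -2.090e-01  1.983e+00  1.000e-03  1.373e+00  1.826e+00] 0.03323579182053723
from [0.4374 0.0928 0.2892] turn/row (pi) [-0.      0.0003  0.0001]
0 [-0.0297 -0.111   0.0196]
1 [-0.0298 -0.111   0.0196]
2 [-0.0298 -0.111   0.0196]
3 [-0.0299 -0.111   0.0195]
4 [-0.0299 -0.111   0.0195]
5 [-0.03   -0.111   0.0195]
```

Request:
{"api": "servo_tool", "payload": {
  "motion": [
    [[-0.03,-0.11,0.02],[0,0,0]],
    [[-0.03,-0.11,0.02],[0,0,0]],
    [[-0.03,-0.11,0.02],[0,0,0]],
    [[-0.03,-0.11,0.02],[0,0,0]],
    [[-0.03,-0.11,0.02],[0,0,0]],
    [[-0.03,-0.11,0.02],[0,0,0]],
    [[0,0,0],[0,0,0]],
    [[0,0,0],[0,0,0]]
  ]
}}

```text
t: 15.68
ee_pos: [0.4086, 0.2609, 0.2587]
orientation: [0.999, -0.05, -0.003, 0.001]
force: [-1.4, -1.1, -1.5]
opening: 0.0329
```

Run:
```python
from h import *
o=env.get_obs();print(o['joint_pos'].round(3),o['opening'],o['ee_pos'],o['force'],o['torque'])
t,d=env.snapshot("top");s,_=env.snapshot("side");np.savez("p3.npz",t=t,d=d,s=s)
crop(t,150,160,250,230,8,"pics/l1.png");crop(s,170,180,270,250,8,"pics/l2.png")
print((proj("side",o['ee_pos'])-[170,180]+.5)*8,(proj("top",o['ee_pos'])-[150,160]+.5)*8)
```

```text
[ 5.160e-01 -1.160e-01  1.959e+00  2.000e-03  1.303e+00  2.187e+00] 0.03292299012029274 [0.40861111 0.26088773 0.25869052] [-1.36088688 -1.12524657 -1.53024145] [-0.02252052  0.00356956  0.02119777]
[392.25651723  32.63941336] [308.74872205 279.49847118]
```

View pics/l1.png

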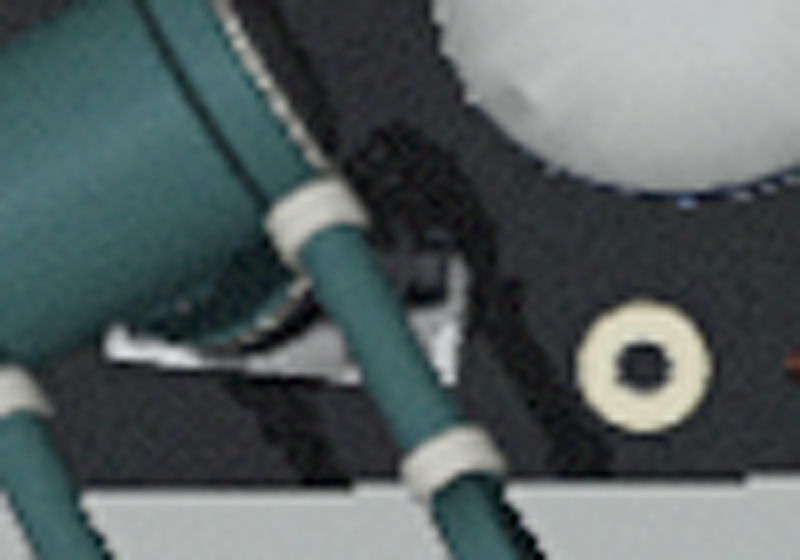

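View pics/l2.png

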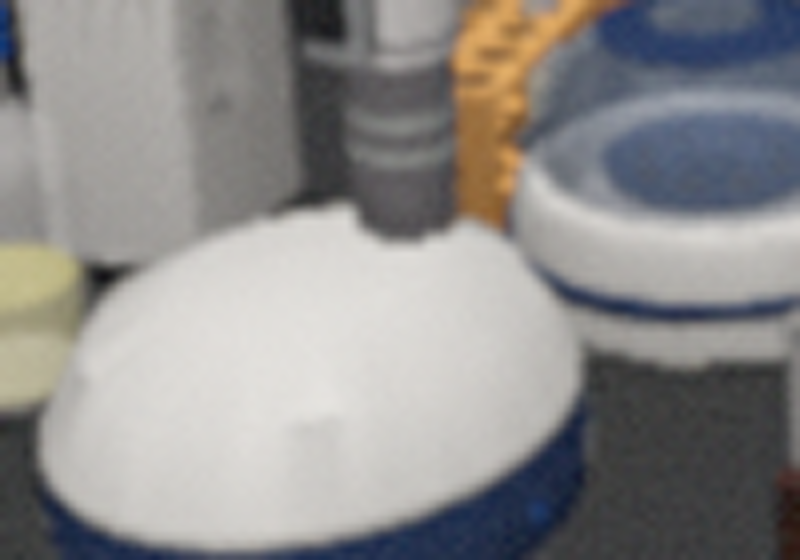

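Run:
```python
from h import *
o=env.get_obs();s=np.load("p3.npz")['s']
x0,y0=190,145;crop(s,x0,y0,250,215,8,"pics/m.png")
f=lambda p:(proj("side",p)-[x0,y0]+.5)*8
e=o['ee_pos'];Rc=R.from_quat(o['orientation']).as_matrix()
print("grasp pt",f(e-.019*Rc[:,2]),"foot if aligned",f(e+.057*Rc[:,2]),"foot leaned 5deg fwd(-x)/+x",f(e-.019*Rc[:,2]+.076*(Rc[:,2]+.0875*xc)),f(e-.019*Rc[:,2]+.076*(Rc[:,2]-.0875*xc)))
```

```text
grasp pt [226.35830544 240.7625378 ] foot if aligned [250.40900458 501.07098834] foot leaned 5deg fwd(-x)/+x [231.75566571 495.76276464] [269.18582245 506.41435074]
```

View pics/m.png

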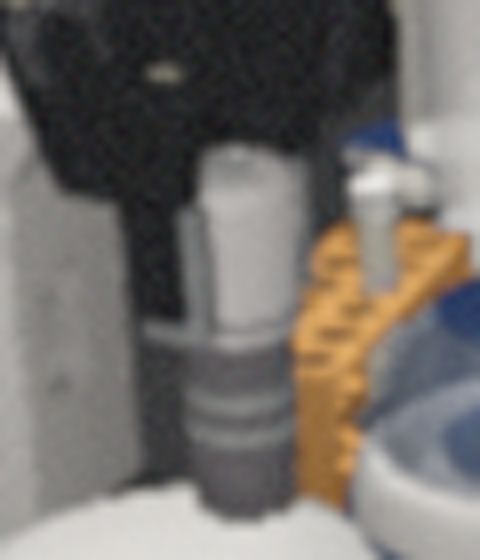

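Request:
{"api": "servo_tool", "payload": {
  "motion": [
    [[0.006,-0.002,0],[0,-0.0065,0]],
    [[0.006,-0.002,0],[0,-0.0065,0]],
    [[0.006,-0.002,0],[0,-0.006,0]],
    [[0.006,-0.002,0],[0,-0.006,0]],
    [[0,0,0],[0,0,0]],
    [[0,0,0],[0,0,0]]
  ]
}}

```text
t: 16.28
ee_pos: [0.4164, 0.2609, 0.2599]
orientation: [0.998, -0.053, -0.041, -0.002]
force: [0.2, -0.6, -1.5]
opening: 0.033
```

Run:
```python
from h import *
o=env.get_obs();print(o['ee_pos']);s,_=env.snapshot("side")
x0,y0=190,145;crop(s,x0,y0,250,215,8,"pics/m2.png")
f=lambda p:(proj("side",p)-[x0,y0]+.5)*8
c=np.array([.410,.263,0])
for z in(.190,.230,.271,.300):print(z,f(c+[0,0,z]))
# right edge tangent: offset perpendicular to view
cam=env.camera_model("side")['xyz'];v=c-cam;v[2]=0;v/=np.linalg.norm(v);r=np.cross(v,[0,0,1])
for z,rad in((.200,.015),(.240,.015),(.262,.017),(.290,.017)):print(z,'L',f(c+[0,0,z]-rad*r),'R',f(c+[0,0,z]+rad*r))
```

```text
[0.41637722 0.26094966 0.25989781]
0.19 [244.31670749 546.95399259]
0.23 [232.28266257 413.30715344]
0.271 [219.51355605 271.49691951]
0.3 [210.20348263 168.10176907]
0.2 L [185.90835466 518.86682655] R [296.57623887 509.08126813]
0.24 L [172.79580028 383.90724505] R [285.40831274 374.4689396 ]
0.262 L [157.77792807 308.30155397] R [286.65104759 297.83576038]
0.29 L [148.04926651 209.14135847] R [278.54311103 198.98535477]
```

View pics/m2.png

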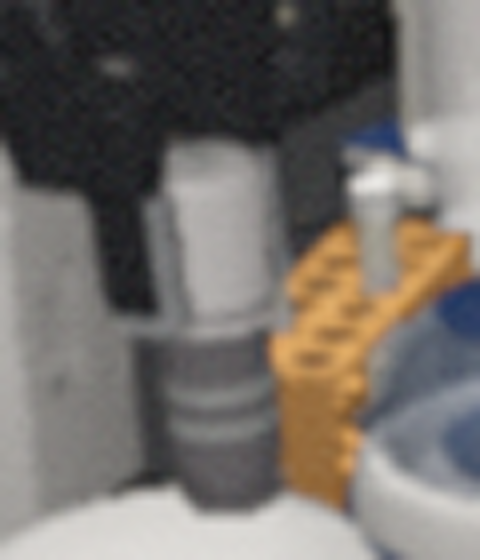

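Run:
```python
from h import *
o=env.get_obs();Rm=R.from_quat(o['orientation']).as_matrix()
e=o['ee_pos']
plan(e+[-.003,.002,-.120],Rm,5)
print(Rm.T@np.array([0,0,-.01])/.25)
```

```text
from [0.4161 0.261  0.2599] turn/row (pi) [ 0. -0. -0.]
0 [ 0.0053 -0.0013  0.0959]
1 [ 0.0053 -0.0013  0.0959]
2 [ 0.0053 -0.0013  0.0959]
3 [ 0.0053 -0.0013  0.0959]
4 [ 0.0053 -0.0013  0.0959]
[3.26219016e-03 3.08112196e-06 3.98667544e-02]
```

Request:
{"api": "servo_tool", "payload": {
  "motion": [
    [[0.0027,-0.001,0.048],[0,0,0]],
    [[0.0053,-0.0015,0.096],[0,0,0]],
    [[0.0053,-0.0015,0.096],[0,0,0]],
    [[0.0053,-0.0015,0.096],[0,0,0]],
    [[0.0053,-0.0015,0.096],[0,0,0]],
    [[0.0027,-0.001,0.048],[0,0,0]],
    [[0,0,0],[0,0,0]],
    [[0,0,0],[0,0,0]]
  ]
}}

```text
t: 17.0
ee_pos: [0.4121, 0.2635, 0.1394]
orientation: [0.998, -0.052, -0.041, -0.002]
force: [1.1, -0.2, -1.7]
opening: 0.0333
```

Run:
```python
from h import *
o=env.get_obs();print(o['ee_pos']);s,_=env.snapshot("side");t,_=env.snapshot("top")
x0,y0=180,190;crop(s,x0,y0,250,300,5,"pics/n.png");crop(t,150,160,250,230,8,"pics/n1.png")
f=lambda p:(proj("side",p)-[x0,y0]+.5)*5
c=np.array([.410,.263,0]);cam=env.camera_model("side")['xyz'];v=c-cam;v[2]=0;v/=np.linalg.norm(v);r=np.cross(v,[0,0,1])
for z in(.004,.082,.12):print(z,'C',f(c+[0,0,z]),'L',f(c+[0,0,z]-.015*r),'R',f(c+[0,0,z]+.015*r))
cx=np.array([np.cos(np.radians(-6.3)),np.sin(np.radians(-6.3)),0]);cy=np.array([-cx[1],cx[0],0]);C=np.array([.4152,.3078,.038])
for i,j in((1,1),(1,-1),(-1,1),(-1,-1)):print(i,j,f(C+i*.025*cx+j*.069*cy))
```

```text
[0.41213103 0.26352715 0.13935881]
0.004 C [234.59398317 471.07502614] L [202.65307307 474.55608376] R [266.42423725 467.60602828]
0.082 C [221.79837302 328.97045002] L [188.83217861 332.30598689] R [254.64678822 325.64683011]
0.12 C [215.26970786 256.46486542] L [181.77980585 259.72018482] R [248.6381087  253.22135629]
1 1 [ 15.02302751 516.47354494]
1 -1 [220.80256866 371.43182895]
-1 1 [100.17263386 553.46037303]
-1 -1 [302.81953224 401.59165275]
```

View pics/n.png

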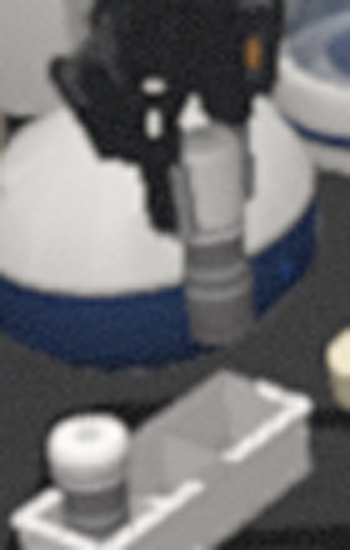

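View pics/n1.png

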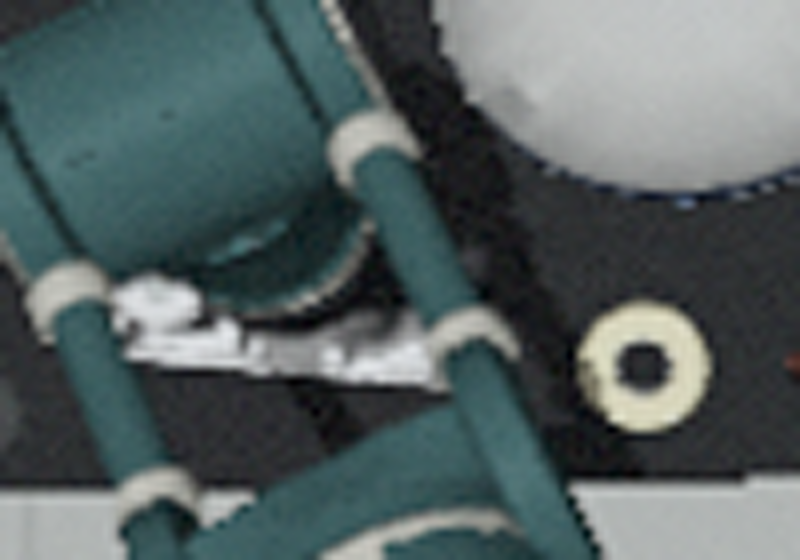

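Request:
{"api": "servo_tool", "payload": {
  "motion": [
    [[0.0033,0,0.04],[0,0,0]],
    [[0.005,0,0.06],[0,0,0]],
    [[0.005,0,0.06],[0,0,0]],
    [[0.0033,0,0.04],[0,0,0]],
    [[0,0,0],[0,0,0]],
    [[0,0,0],[0,0,0]]
  ]
}}

```text
t: 17.6
ee_pos: [0.4128, 0.2636, 0.0896]
orientation: [0.998, -0.052, -0.041, -0.002]
force: [-1.1, 0.0, -0.7]
opening: 0.0328
```

Run:
```python
from h import *
o=env.get_obs();print(o['ee_pos'],o['force'],o['joint_pos'].round(3));s,_=env.snapshot("side")
x0,y0=180,190;crop(s,x0,y0,260,300,5,"pics/o.png")
f=lambda p:(proj("side",p)-[x0,y0]+.5)*5
print(f([.410,.263,.004]),f([.41,.263,.033]))
```

```text
[0.41276848 0.26364251 0.08961588] [-1.12582599  0.03171188 -0.67036503] [0.485 0.095 2.086 0.053 1.03  2.131]
[234.59398317 471.07502614] [229.92845189 419.26090107]
```

View pics/o.png

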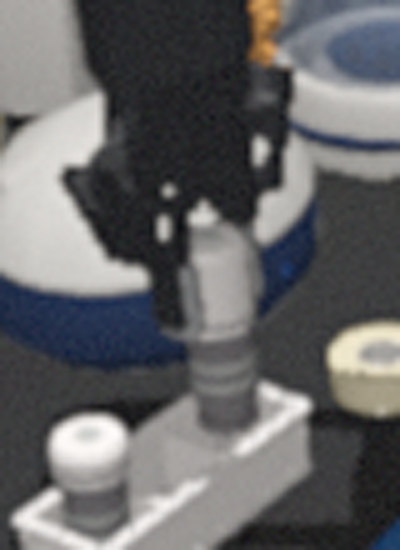

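Request:
{"api": "servo_tool", "payload": {
  "motion": [
    [[0.003,0,0.035],[0,0,0]],
    [[0.003,0,0.035],[0,0,0]],
    [[0.0013,0,0.015],[0,0,0]],
    [[0,0,0],[0,0,0]],
    [[0,0,0],[0,0,0]]
  ]
}}

```text
t: 18.07
ee_pos: [0.4125, 0.2635, 0.0679]
orientation: [0.998, -0.052, -0.041, -0.002]
force: [0.3, 0.2, -1.0]
opening: 0.0328
```

Request:
{"api": "servo_tool", "payload": {
  "motion": [
    [[0.0007,0,0.008],[0,0,0]],
    [[0,0,0],[0,0,0]]
  ]
}}

```text
t: 18.23
ee_pos: [0.4131, 0.2638, 0.0664]
orientation: [0.998, -0.052, -0.04, -0.002]
force: [0.9, 0.2, -2.0]
opening: 0.0328
```

Request:
{"api": "servo_tool", "payload": {
  "motion": [
    [[0.0007,0,0.008],[0,0,0]],
    [[0,0,0],[0,0,0]]
  ]
}}

```text
t: 18.4
ee_pos: [0.413, 0.2637, 0.0643]
orientation: [0.998, -0.052, -0.041, -0.002]
force: [0.8, -0.4, -0.6]
opening: 0.0328
```

Request:
{"api": "servo_tool", "payload": {
  "motion": [
    [[0.0004,0,0.005],[0,0,0]],
    [[0,0,0],[0,0,0]]
  ]
}}

```text
t: 18.57
ee_pos: [0.413, 0.2637, 0.063]
orientation: [0.998, -0.052, -0.041, -0.002]
force: [0.8, -0.5, -0.8]
opening: 0.0331
```

Request:
{"api": "servo_tool", "payload": {
  "motion": [
    [[0.0004,0,0.005],[0,0,0]],
    [[0,0,0],[0,0,0]]
  ]
}}

```text
t: 18.73
ee_pos: [0.4129, 0.2636, 0.0617]
orientation: [0.998, -0.052, -0.041, -0.002]
force: [-0.6, 0.7, -1.4]
opening: 0.033
```

Request:
{"api": "servo_tool", "payload": {
  "motion": [
    [[0.0004,0,0.005],[0,0,0]],
    [[0,0,0],[0,0,0]]
  ]
}}

```text
t: 18.9
ee_pos: [0.4129, 0.2636, 0.0605]
orientation: [0.998, -0.052, -0.041, -0.002]
force: [-0.5, 0.4, -1.1]
opening: 0.0328
```

Request:
{"api": "servo_tool", "payload": {
  "motion": [
    [[0.0004,0,0.005],[0,0,0]],
    [[0,0,0],[0,0,0]]
  ]
}}

```text
t: 19.07
ee_pos: [0.4132, 0.2638, 0.0595]
orientation: [0.998, -0.052, -0.04, -0.002]
force: [0.3, 0.1, -0.8]
opening: 0.0324
```

Request:
{"api": "servo_tool", "payload": {
  "motion": [
    [[0.0004,0,0.005],[0,0,0]],
    [[0,0,0],[0,0,0]]
  ]
}}

```text
t: 19.23
ee_pos: [0.4134, 0.2638, 0.0594]
orientation: [0.998, -0.052, -0.04, -0.002]
force: [-2.3, -2.1, 8.1]
opening: 0.033
```

Run:
```python
from h import *
o=env.get_obs();print(o['ee_pos'],o['force'],o['torque']);s,_=env.snapshot("side")
x0,y0=180,220;crop(s,x0,y0,260,300,7,"pics/q.png")
f=lambda p:(proj("side",p)-[x0,y0]+.5)*7
for z in(.004,.035,.058,.08,.102):print(z,f([.410,.263,z]))
```

```text
[0.41335213 0.26381012 0.05935841] [-2.29173977 -2.0860155   8.09468694] [-0.31050501  0.49725928  0.04471306]
0.004 [328.43157644 449.50503659]
0.035 [321.4438633  371.90138954]
0.058 [316.14807169 313.08776418]
0.08 [310.99106016 255.81539276]
0.102 [305.74218354 197.52279263]
```

View pics/q.png

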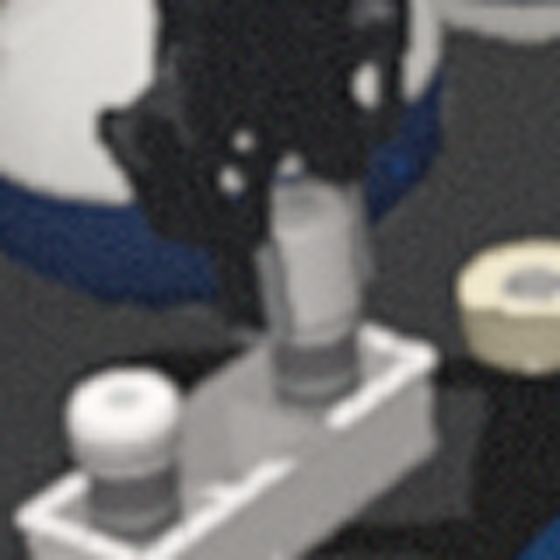

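Request:
{"api": "servo_tool", "payload": {
  "motion": [
    [[0,0,-0.002],[0,0,0]],
    [[0,0,0],[0,0,0]]
  ]
}}

```text
t: 19.45
ee_pos: [0.4133, 0.2638, 0.0594]
orientation: [0.998, -0.052, -0.04, -0.002]
force: [-2.1, -0.9, 6.5]
opening: 0.033
```

Request:
{"api": "servo_tool", "payload": {
  "motion": [
    [[0,0,0],[0,0,0]],
    [[0,0,0],[0,0,0]],
    [[0,0,0],[0,0,0]],
    [[0,0,0],[0,0,0]],
    [[0,0,0],[0,0,0]],
    [[0,0,0],[0,0,0]]
  ],
  "jaw": 0.2
}}

```text
t: 19.95
ee_pos: [0.413, 0.2637, 0.0585]
orientation: [0.998, -0.052, -0.041, -0.002]
force: [0.5, 0.2, -0.1]
opening: 0.0515
```

Run:
```python
from h import *
o=env.get_obs();print(o['ee_pos'],o['force'],o['opening']);s,_=env.snapshot("side")
x0,y0=180,220;crop(s,x0,y0,260,300,7,"pics/r.png")
Rm=R.from_quat(o['orientation']).as_matrix();print(Rm)
```

```text
[0.41297171 0.26368128 0.05846985] [ 0.49514169  0.23379471 -0.09209958] 0.05146535907691558
[[ 9.91295235e-01 -1.03878678e-01 -8.08886755e-02]
 [-1.03517172e-01 -9.94589953e-01  8.66140577e-03]
 [-8.13507994e-02 -2.12643295e-04 -9.96685508e-01]]
```

View pics/r.png

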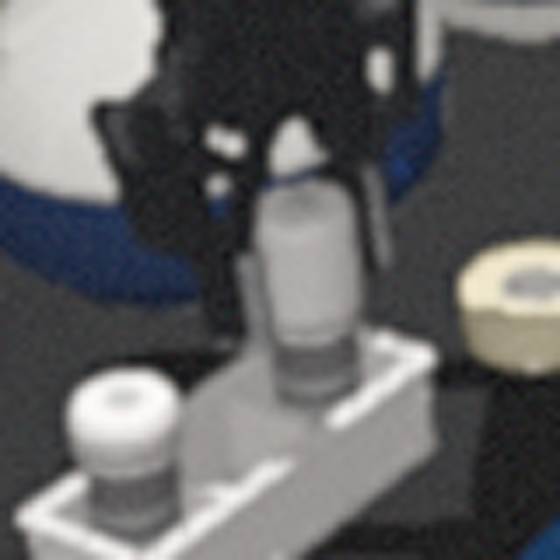

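Request:
{"api": "servo_tool", "payload": {
  "motion": [
    [[0,0,-0.02],[0,0,0]],
    [[0,0,-0.04],[0,0,0]],
    [[0,0,-0.06],[0,0,0]],
    [[0,0,-0.08],[0,0,0]],
    [[0,0,-0.1],[0,0,0]],
    [[0,0,-0.12],[0,0,0]],
    [[0,0,-0.12],[0,0,0]],
    [[0,0,-0.12],[0,0,0]],
    [[0,0,-0.06],[0,0,0]],
    [[0,0,0],[0,0,0]]
  ]
}}

```text
t: 20.83
ee_pos: [0.4306, 0.2635, 0.2443]
orientation: [0.998, -0.052, -0.036, -0.005]
force: [1.1, 0.3, 0.4]
opening: 0.0513
```

Request:
{"api": "servo_tool", "payload": {
  "motion": [
    [[0,0.08,-0.04],[0,0,0]],
    [[0,0.15,-0.04],[0,0,0]],
    [[0,0.15,0],[0,0,0]],
    [[0,0.15,0],[0,0,0]],
    [[0,0.1,0],[0,0,0]],
    [[0,0,0],[0,0,0]],
    [[0,0,0],[0,0,0]]
  ]
}}

```text
t: 21.42
ee_pos: [0.4123, 0.1044, 0.2575]
orientation: [0.998, -0.053, -0.041, -0.002]
force: [0.2, 0.0, -1.0]
opening: 0.0512
```

Run:
```python
from h import *
o=env.get_obs();print(o['ee_pos'],o['force'],o['qd'].round(4));s,_=env.snapshot("side");t,_=env.snapshot("top")
x0,y0=180,220;crop(s,x0,y0,260,300,7,"pics/s.png");crop(t,130,170,230,230,8,"pics/s1.png");cv2.imwrite("pics/s2.png",s);cv2.imwrite("pics/s3.png",t)
f=lambda p:(proj("top",p)-[130,170]+.5)*8
print(f([.41,.263,.004]),f([.41,.263,.102]),f([.42,.352,.076]))
```

```text
[0.41230526 0.10436467 0.2575373 ] [ 0.16164375  0.01874126 -1.04977081] [ 0.0371  0.0161 -0.0174  0.013  -0.0036  0.0076]
[566.6272694  242.71014455] [530.64825018 226.43624864] [320.34995658 210.58802122]
```

View pics/s.png

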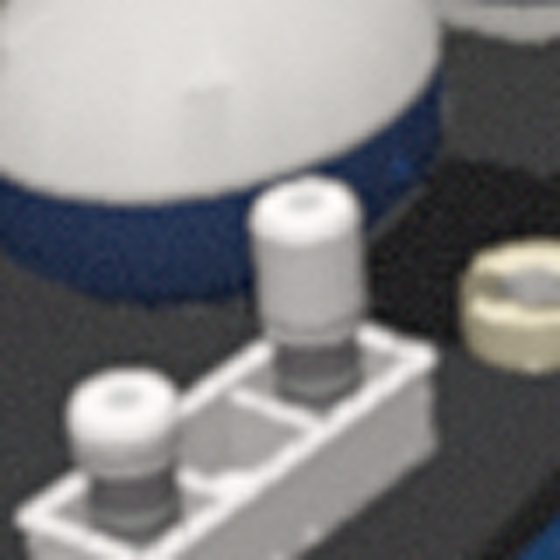

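View pics/s1.png

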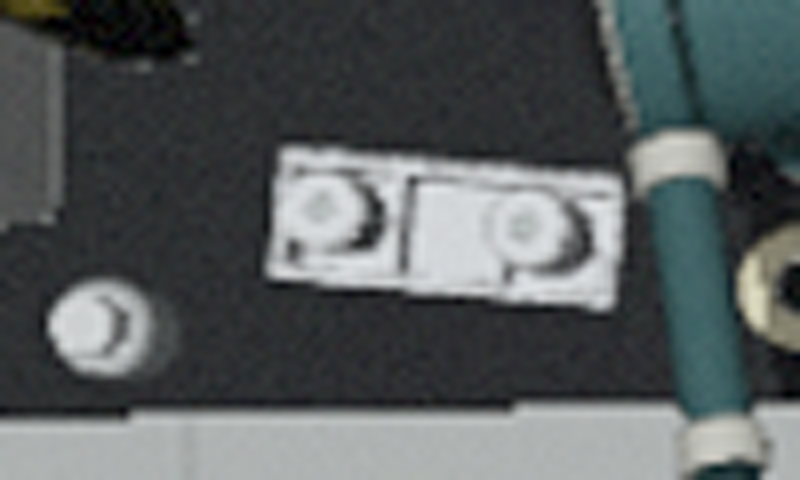

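View pics/s3.png

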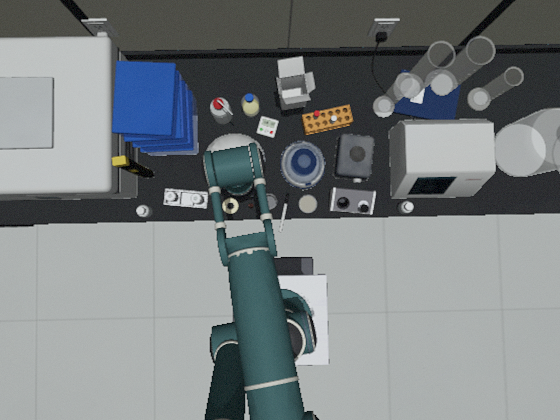

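Request:
{"api": "servo_tool", "payload": {
  "motion": [
    [[0,0,0],[0,0,0]],
    [[0,0,0],[0,0,0]],
    [[0,0,0],[0,0,0]],
    [[0,0,0],[0,0,0]]
  ]
}}

```text
t: 21.85
ee_pos: [0.4128, 0.106, 0.2578]
orientation: [0.998, -0.051, -0.041, -0.002]
force: [-1.0, 0.5, 0.6]
opening: 0.0515
```

Run:
```python
from h import *
print(env.job_done())
```

```text
the job is handed in; nothing more can be done
None
```

The logger is standing upright in the carrier's empty -y end compartment, and the job was handed in at about 22 s.

**Press:** I pressed the ejector with the shut fingertips along the deck axis. It rested on its spring at about 2 N, and the latch step came at about 5.5 N after roughly 13 mm. It met the solid stop at about 17 mm, where I stopped at about 20 N. Both cameras showed that the logger had popped up.

**Lift and carry:** I gripped the logger's head and drew it about 66 mm along the deck axis. The force stayed at about 2 N or less. I carried it over the machines with its foot at about 0.2 m.

**Placing:** I corrected a lean of about 4.5° in the grip, lowered the logger until it met the floor at about 8 N, then opened the fingers and backed away.

**Last checks:** In the final pictures the logger stands free. Its top is about 1–2 mm from where an upright one would be, measured from the top view. The carrier and the short logger look unchanged. I saw no bystander out of place, but in that last top view the arm partly hid the beaker, tape and vial, and I did not measure the bystanders' positions.

**Disagreements and trouble:**
- The first press orientation ran joint 6 to its limit at -2.55 rad, so I turned the tool half a turn and continued.
- The two cameras differed by about 3 mm in height, so I averaged them and let touch settle the contact heights.
- The popped logger leaned about 5–7° more forward than the deck axis.

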